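Clear the slide bed and push the row of gearmotors home

ROBOT

A 6-joint arm with a two-finger parallel gripper is mounted at the origin on the work surface. World frame = base frame: x ahead of the robot, y to its left, z up, the work surface at z = 0. Lengths are in m, angles in degrees, forces in N, time in s.
With the tool pointing down it reaches from about 0.4 to 0.825 m from the base axis. Payload 7 kg.
Tool frame: the origin (TCP) lies midway between the tips of the shut fingers; the grasp point (between the pads) lies 19 mm behind it; z points along the fingers, y is the direction in which the jaws open and shut (so a half turn about z gives the same grasp; the last joint's range is limited). The gripper opens to 88 mm and grips with 3 to 60 N. Pads are 19 mm wide; open, the fingers measure 130 mm over their backs; the gripper's body (78 mm by 193 mm) begins 47 mm behind the grasp point.
Start: joints at [-54.998, 20.546, 0.682, 0, -70.136, -16.507], TCP at [0.214, -0.64, 0.227] pointing down, gripper open.
Joint ranges: [-176.03, 176.03], [-82.01, 121.73], [-58.28, 71.71], [-173.87, 95.51], [-174.79, -0.11], [-173.66, 173.66]. Speed limits (degrees/s): [136.94, 136.94, 172.46, 180, 180, 180].

INTERFACE

Orientations are given as [roll, pitch, yaw] about the fixed x, y, z axes, in that order (R = Rz(yaw) Ry(pitch) Rx(roll)).
In Python, from plant import ctrl gives the robot as it stands. The module is installed in compiled form; this text tells all that it offers.
- The arm moves only by the tool arm_command, never from a script. Its argument "targets" is a list that holds one entry, the list of rows, each a list of 7 numbers: the turn, a rotation vector about the world's x, y, z in rad, then the shift along the world's x, y, z in cm, then the opening, from 0 (shut) to 1 (fully open). A call has 1 to 8 rows; each row is the pose to reach, as a shift and turn from the pose commanded when the call began; what a row does not reach only later rows make up. A row lasts 1/12 s, in which the tool goes at most 41.7 mm and 7.16 degrees, less where a joint would pass 70% of its speed; a pose out of reach is approached as far as the arm can. A call with a gripper value outside its range is refused whole. The fingers move at their own pace and stop on an object; the grip force is fixed at half the most. Time passes only in rows, so rows that repeat a pose let the fingers close. It gives the time, the measured TCP pose, the force and the opening at its end, in the units of the state.
- ctrl.get_obs(): the state, without advancing time (a new reading comes with each control period).
- ctrl.snapshot(name): name is "scene" or "side" or "wrist"; returns the picture (480x640x3 uint8, blue, green, red); there is no depth.
- ctrl.camera_model(name): a dict with "K" (3x3 intrinsics, pixels), "xyz" and "rotation" of the camera in the world. Camera axes: x right, y up, looking along -z (the intrinsics and any distortion apply to the point x, -y, -z); pixel columns grow to the right and rows downward; lengths in m; the calibration is good to about 2 mm. The wrist camera is an equidistant fisheye: a pixel r from the principal point sees the ray r / f radians off the axis. A picture is of the moment at which its call begins: read the wrist's pose just before it. camera_model takes no time and is no camera call; for the wrist camera it gives the pose at the moment of the call.
- ctrl.close_job(): hands the job in, once; it reports no verdict.
The state is a dict: "clock": time; "joint_pos": joint angles; "qvel": joint speeds; "tau": joint torques, N m; "tool_pos": TCP position; "orientation": TCP orientation; "force": force on the tool from outside, world axes, zero at the start; "moment": the same for the moment, N m; "opening": finger opening in m.
Only numpy, scipy, OpenCV 4.12 (cv2) and the standard library are available. Lean on these libraries where they do the work, as an engineer would, in place of code of your own. Each camera call takes 0.05 s, during which the arm holds its last target. There are 200 camera calls.

TASK

Use the scraper block to sweep the rusty flakes off the open steel bed into the black tray beside it, then stand the scraper back upright on its rubber mat. Next line up all the gearmotors one behind another on the open bed in front of the slotted channel, in line with it and with their wide feet across it, and only when the row is complete push the whole row as one block, without it buckling or splaying, into the channel until the first motor meets the end stop and they all touch. Leave the carton and the spray can alone.

Things in the scene. Friction and masses are not known exactly. Their poses are not given: they have to be found in the camera images.
- rig: Steel slide bed fixed on the bench. Origin: at bench level on its centre line at the channel's mouth; z up, y along the bed, pointing out of the channel. Flat top at z = 36 mm, 120 mm wide (x -60 to 60), 560 mm long (y -250 to 310). Channel from y = 0 to -235; parts are pushed in toward -y. The bed is open from y = 42 to 310.
- channel_mouth (a point): Mid-point of the channel's mouth on the bed's top; axes as rig. Channel: aluminium side walls 84 mm apart inside, with inward lips (60 mm gap between lips; underside 17 mm, top 22 mm above the bed): motor feet slide under the lips, housings stand up between them. Outside, y 0 to 42 mm, the walls flare to 108 mm apart inside, 22 mm tall, without lips.
- end_stop (a point): Foot of the end stop's face, where the channel ends, on the bed's top, 235 mm inside the mouth; axes as rig. The stop is 100 mm wide and 45 mm tall over the bed. The first motor's foot plate comes to rest against it.
- place0 (a point): Point on the bed's top under the axis of the first motor when home: 28 mm short of the end stop on the centre line.
- place1 (a point): Point on the bed's top under the axis of motor number 2 of the home row, 56 mm behind place0 toward the mouth.
- place2 (a point): Point on the bed's top under the axis of motor number 3 of the home row, 112 mm behind place0 toward the mouth.
- place3 (a point): Point on the bed's top under the axis of motor number 4 of the home row, 168 mm behind place0 toward the mouth (stays empty if there are only three).
- tray_c (a point): Middle of the floor of the black scrap tray, 4 mm over the bench; axes as rig. The tray is 100 mm (x) by 310 mm (y), rim 26 mm over the bench, open on top, directly against the edge of the open bed (rig x = -60 mm).
- motor0_c (a point): A gearmotor (None if absent), 0.32 kg, on the bench beyond the bed. Point: on its upright axis, 38 mm above its underside. Foot plate 78 (x) by 56 (y) by 12 mm; on it a housing 44 (x) by 46 (y) mm up to 52 mm; a round can, 40 mm diameter, to 78 mm; a shaft stub to 86 mm. Half a turn makes no difference. In the channel its x is parallel to the rig's x; foot plates touching: 56 mm pitch.
- motor1_c (a point): Another gearmotor like motor0 (None if absent), same sizes and point.
- motor2_c (a point): Another gearmotor like motor0 (None if absent), same sizes and point.
- motor3_c (a point): Another gearmotor like motor0 (None if absent), same sizes and point.
- flake0_c (a point): One of up to four loose rusty flakes (None if absent), 40 x 28 x 9 mm, flat on the open bed at the start. Point: its centre.
- flake1_c (a point): One of up to four loose rusty flakes (None if absent), 34 x 32 x 9 mm, flat on the open bed at the start. Point: its centre.
- flake2_c (a point): One of up to four loose rusty flakes (None if absent), 44 x 24 x 9 mm, flat on the open bed at the start. Point: its centre.
- flake3_c (a point): One of up to four loose rusty flakes (None if absent), 36 x 30 x 9 mm, flat on the open bed at the start. Point: its centre.
- scraper_c (a point): Scraper block, 0.25 kg, upright on its mat at the start. Point: centre of its wooden handle, 62 mm above its underside; z up. Rubber block 130 mm (x) by 32 mm (y) by 40 mm tall, on it the handle 96 mm (x) by 26 mm (y), from 40 to 84 mm above the underside.
- mat: Rubber mat fixed on the bench, 200 mm (x) by 120 mm (y), 4 mm thick; origin: centre of its underside. The scraper's place: standing upright with its middle within 45 mm (x) and 50 mm (y) of the mat's middle.
- carton: Bystander: open cardboard carton 130 x 170 x 80 mm, origin centre of its underside. Do not move.
- spray: Bystander: white spray can, 64 mm diameter, 170 mm tall, origin centre of its underside. Do not move.

How it is judged:
By the outcome, as a careful person would: the job done as asked, in the order asked, and still so for the second after the job is handed in, with the robot touching nothing.
Of motor0, motor1, motor2, motor3 only 3 to 4 are there at a start; the rules pass over those that are not, and their reading is None.
Of flake0, flake1, flake2, flake3 only 2 to 4 are there at a start; the rules pass over those that are not, and their reading is None.
At some moment in a run one of motor0, motor1, motor2, motor3 may be knocked a few centimetres aside while the robot is not near it.
It also fails if it takes over 210 s, if anything falls off the work surface, if the arm or the gripper's body presses on something with over 40 N, if the wrist force passes 120 N, or if a joint passes its speed limit or range.

## Working session

There is one attempt and no reset: what is moved stays moved. The work goes in short steps, Python scripts to look and compute and a tool call to move; the robot and the scene stay as the last step left them, time stands still between calls to the robot, and variables do not carry over. Pictures are saved under pics/ and viewed, about 12 in all and at most 16, crops included, and the job is handed in when it is done.

Besides the shell and the picture viewer there is one more tool, called after "Call:" in YAML: its name, and indented under it one key for each argument. arm_command: Moves the arm, as the interface text tells. Its arguments: {"type":"object","properties":{"targets":{"type":"array","items":{"type":"array","items":{"type":"array","items":{"type":"number"}}}}},"required":["targets"]}

```bash
mkdir -p pics; cat > h.py <<'E'
import numpy as np, cv2
from plant import ctrl
def snap(n,f=None):
    m=ctrl.camera_model(n); im=ctrl.snapshot(n)
    if f: cv2.imwrite('pics/'+f,im)
    return m,im
E
python3 - <<'E'
from h import *
print(ctrl.get_obs())
for n in ['scene','side','wrist']:
    m,im=snap(n,n+'0.png'); print(n,{k:(np.round(v,4).tolist() if not isinstance(v,str) else v) for k,v in m.items()})
E
```

```text
{'clock': 0.0, 'joint_pos': array([-5.49975312e+01,  2.05930534e+01,  6.33136061e-01, -2.06748728e-02,
       -7.01342198e+01, -1.65056931e+01]), 'qvel': array([-0.0536229 ,  0.04318857,  0.06203347,  0.0006503 , -0.03474559,
       -0.01797054]), 'tau': array([-9.45727516e-04, -5.82717741e+01,  2.93057048e+01,  6.99700758e+00,
        6.83663209e-03, -1.48757731e-04]), 'tool_pos': array([ 0.21395534, -0.6396807 ,  0.22559782]), 'orientation': array([ 1.79904220e+02, -8.11351706e-03, -1.61510259e+02]), 'force': array([-0.28017531, -0.33389278,  0.06517889]), 'moment': array([ 0.00521358, -0.02270142,  0.04196021]), 'opening': 0.08744943703619698}
scene {'K': [[472.5436, 0.0, 316.7865], [0.0, 472.5436, 242.2341], [0.0, 0.0, 1.0]], 'xyz': [1.1628, -0.3609, 0.744], 'rotation': [46.4244, 0.3563, 63.4061]}
side {'K': [[608.4782, 0.0, 315.8265], [0.0, 608.4782, 237.679], [0.0, 0.0, 1.0]], 'xyz': [0.2205, 1.0869, 0.8392], 'rotation': [56.1566, -0.4657, -163.5303]}
wrist {'K': [[371.6483, 0.0, 320.6806], [0.0, 371.6483, 243.3246], [0.0, 0.0, 1.0]], 'xyz': [0.1422, -0.6639, 0.3846], 'rotation': [-16.4495, -0.0631, 108.4698]}
```

View pics/scene0.png

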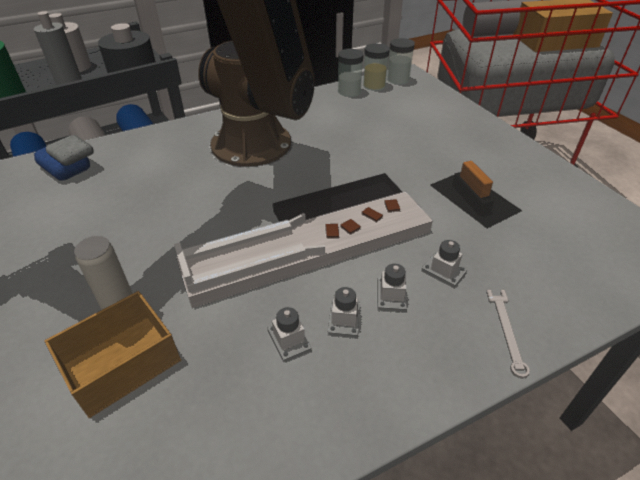

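View pics/side0.png

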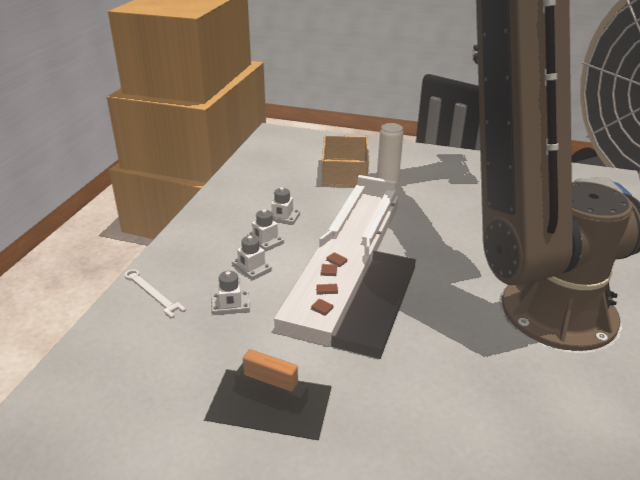

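Scene: four motors at about (289,330), (345,310), (394,285) and (447,260). Four flakes lie on the bed at x 332–392, the scraper is at (476,180), and the channel is on the left. The side view agrees. Next I'll zoom in to pick the bed corners.

```bash
cat >> h.py <<'E'
from scipy.spatial.transform import Rotation as R
def ray(m,uv,fish=False):
    K=np.array(m['K']); x=(uv[0]-K[0,2])/K[0,0]; y=(uv[1]-K[1,2])/K[1,1]
    if fish:
        t=np.hypot(x,y); s=np.sin(t)/max(t,1e-9); d=np.array([x*s,-y*s,-np.cos(t)])
    else: d=np.array([x,-y,-1.])
    return np.array(m['xyz']), R.from_euler('xyz',m['rotation'],degrees=True).apply(d/np.linalg.norm(d))
def onz(m,uv,z,fish=False):
    o,d=ray(m,uv,fish); return o+d*(z-o[2])/d[2]
def tri(rs):
    A=np.zeros((3,3));b=np.zeros(3)
    for o,d in rs:
        P=np.eye(3)-np.outer(d,d);A+=P;b+=P@o
    p=np.linalg.solve(A,b); return p,[np.linalg.norm((np.eye(3)-np.outer(d,d))@(p-o)) for o,d in rs]
def proj(m,p):
    K=np.array(m['K']); q=R.from_euler('xyz',m['rotation'],degrees=True).inv().apply(np.array(p)-m['xyz'])
    return np.array([K[0,2]-K[0,0]*q[0]/q[2], K[1,2]+K[1,1]*q[1]/q[2]])
E
python3 - <<'E'
import cv2,numpy as np
a=cv2.imread('pics/scene0.png')[165:305,165:445]; b=cv2.imread('pics/side0.png')[165:355,200:440]
a=cv2.resize(a,None,fx=2.85,fy=2.85,interpolation=cv2.INTER_CUBIC)
cv2.imwrite('pics/c1.png',a)
b=cv2.resize(b,None,fx=3.1,fy=3.1,interpolation=cv2.INTER_CUBIC); cv2.imwrite('pics/c2.png',b)
E
```

```text
(no output)
```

View pics/c1.png

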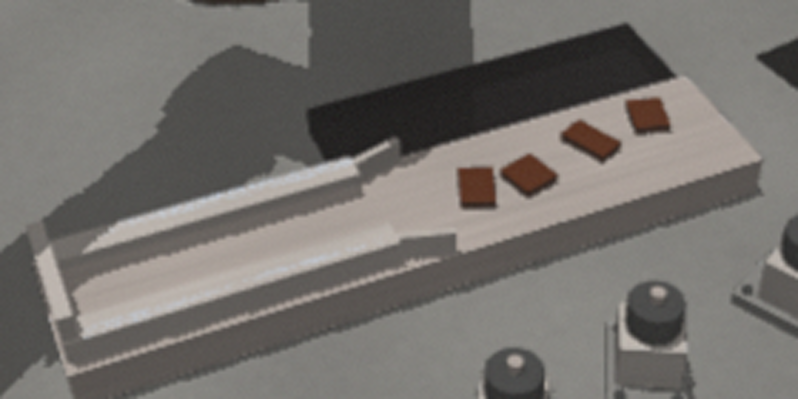

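View pics/c2.png

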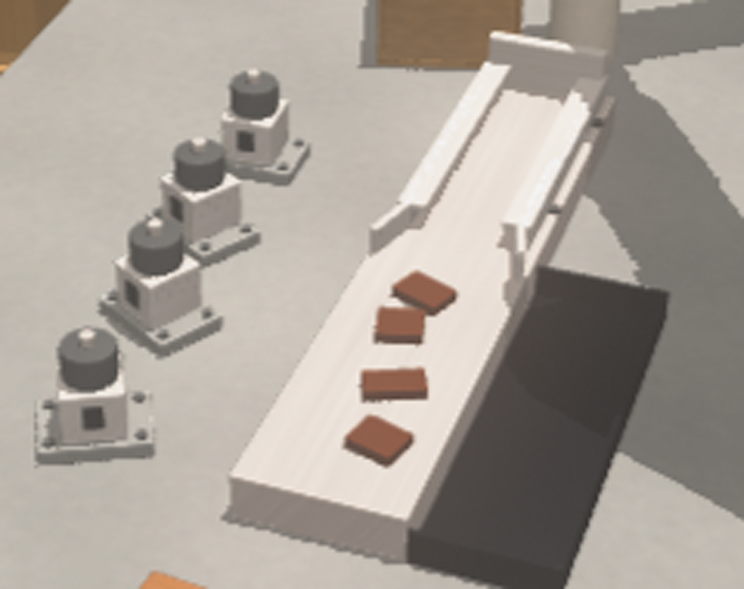

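The crops show the bed end corners (scene crop (761,160), (690,78); side crop (231,481), (407,521)), the flare tips, and the motor shaft stubs. Next I'll triangulate.

```bash
python3 - <<'E'
from h import *
S=ctrl.camera_model('scene');D=ctrl.camera_model('side')
s=lambda u,v:ray(S,(u/2.85+165-.3,v/2.85+165-.3)); d=lambda u,v:ray(D,(u/3.1+200-.3,v/3.1+165-.3))
for n,a,b in [('end+60',(761,160),(231,481)),('end-60',(690,78),(407,521)),('flare+',(456,235),(370,232)),('flare-',(400,140),(525,228)),
 ('m1stub',(658,291),(155,223)),('m2stub',(515,360),(198,143)),('tray corner far end',(628,25),(565,588)),('traycorner2',(308,112),(668,292))]:
    p,e=tri([s(*a),d(*b)]); print(n,p.round(4),np.round(e,4))
print('far corner z36',onz(S,(72/2.85+165,375/2.85+165),.036))
for n,m,f in [('scene',S,'scene0'),('side',D,'side0')]:
    im=cv2.imread(f'pics/{f}.png'); hsv=cv2.cvtColor(im,cv2.COLOR_BGR2HSV)
    # flakes: reddish brown
    mk=cv2.inRange(hsv,(0,90,40),(14,255,170))
    N,l,st,c=cv2.connectedComponentsWithStats(mk)
    for i in range(1,N):
        if 40<st[i,4]<1500: print(n,c[i].round(1),st[i].tolist(),onz(m,c[i],.043).round(3))
E
```

```text
end+60 [0.5499 0.2358 0.0334] [0.0012 0.0012]
end-60 [0.4341 0.2437 0.0357] [0.0016 0.0016]
flare+ [ 0.5359 -0.0322  0.0553] [0.0012 0.0012]
flare- [ 0.4274 -0.0333  0.0733] [0.0082 0.0082]
m1stub [0.6736 0.0484 0.0872] [0.0008 0.0008]
m2stub [ 0.6832 -0.0659  0.0865] [0.0013 0.0013]
tray corner far end [0.3288 0.2529 0.0194] [0.0014 0.0014]
traycorner2 [ 0.3167 -0.0616  0.0253] [0.0006 0.0006]
far corner z36 [ 0.52094826 -0.31942927  0.036     ]
scene [476.  178.7] [460, 161, 33, 37, 698] [0.477 0.423 0.043]
scene [391.8 204.7] [385, 200, 15, 11, 123] [0.468 0.179 0.043]
scene [371.9 213.6] [363, 208, 19, 13, 138] [0.474 0.121 0.043]
scene [350.1 225.7] [341, 219, 19, 14, 152] [0.488 0.055 0.043]
scene [331.9 229.9] [326, 224, 13, 13, 153] [0.482 0.013 0.043]
side [579.4 145.9] [571, 141, 23, 14, 185] [-0.076 -0.775  0.043]
side [336.7 258.1] [327, 253, 20, 11, 120] [0.483 0.011 0.043]
side [329.1 268.5] [322, 264, 16, 10, 121] [0.489 0.054 0.043]
side [326.8 287.7] [317, 284, 21, 8, 143] [0.476 0.12  0.043]
side [322.  305.7] [312, 299, 21, 14, 165] [0.469 0.178 0.043]
side [270.2 375.1] [243, 358, 55, 33, 869] [0.505 0.386 0.043]
```

Call:
arm_command:
  targets:
    - [[0,0,0.12,3,2,1.2,1],[0,0,0.24,6.2,5,2.4,1],[0,0,0.36,9.4,8,3.6,1],[0,0,0.48,12.5,11,4.8,1],[0,0,0.6,15.5,13.8,6,1],[0,0,0.72,18.5,16.6,7.2,1],[0,0,0.84,21.5,19.3,8,1],[0,0,0.96,24.5,22,8,1]]

```text
clock: 0.82
tool_pos: [0.4525, -0.4262, 0.308]
orientation: [-179.9, -0.1, -106.2]
force: [1.1, -0.7, 1.0]
opening: 0.0876
```

Call:
arm_command:
  targets:
    - [[0,0,0.12,0.6,4.1,0,1],[0,0,0.236,1.2,8.2,0,1],[0,0,0.236,1.8,12.3,0,1],[0,0,0.236,2.4,16.4,0,1],[0,0,0.236,2.5,20.5,0,1],[0,0,0.236,2.5,24.6,0,1],[0,0,0.236,2.5,28.7,0,1],[0,0,0.236,2.5,32.8,0,1]]

```text
clock: 1.48
tool_pos: [0.4755, -0.0975, 0.306]
orientation: [-180.0, 0.0, -93.0]
force: [1.0, -0.4, 0.3]
opening: 0.0877
```

```bash
python3 - <<'E'
from h import *
o=ctrl.get_obs(); print(o['clock'],o['tool_pos'].round(4),o['orientation'].round(2),o['joint_pos'].round(1),o['force'].round(2))
m,im=snap('wrist','w1.png'); print(m['xyz'],m['rotation'])
E
```

```text
1.4833 [ 0.4755 -0.0975  0.306 ] [-1.7999e+02  1.0000e-02 -9.2990e+01] [ 11.7  -0.3 -14.8  -0.  -75.5 -14.7] [ 1.02 -0.41  0.32]
[ 0.47221949 -0.17373067  0.46482268] [-1.64459672e+01  1.51774903e-02  1.76995492e+02]
```

View pics/w1.png

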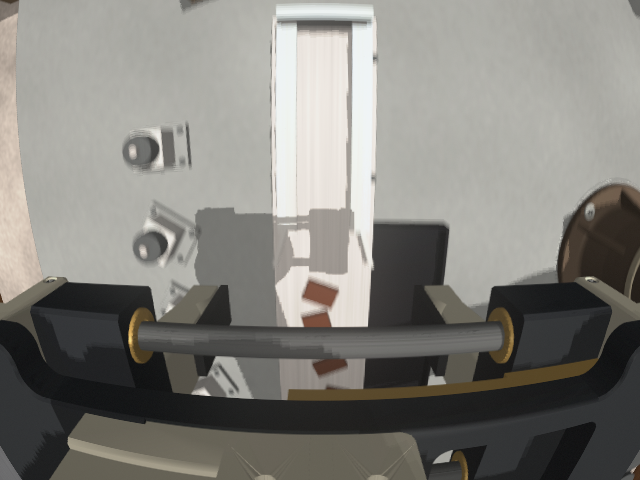

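The wrist view looks toward -y: the channel runs vertically at columns 275–375, the flakes are near (320,295) and below, and the gripper hides everything below row 280. I'll move past the scraper (+y) and look back.

Call:
arm_command:
  targets:
    - [[0,0,0,0,4.1,0,1],[0,0,0,0,8.2,0,1],[0,0,0,0,12.3,0,1],[0,0,0,0,16.4,0,1],[0,0,0,0,20.5,0,1],[0,0,0,0,24.6,0,1],[0,0,0,0,27,0,1],[0,0,0,0,27,0,1]]

```text
clock: 2.2
tool_pos: [0.4759, 0.1746, 0.3054]
orientation: [180.0, -0.0, -92.8]
force: [0.6, 0.1, -0.5]
opening: 0.0879
```

```bash
cat >> h.py <<'E'
def wsnap(f):
    m=ctrl.camera_model('wrist'); o=ctrl.get_obs(); im=ctrl.snapshot('wrist'); cv2.imwrite('pics/'+f+'.png',im)
    np.save('pics/'+f+'.npy',np.array([m['xyz'],m['rotation']])); print(f,o['clock'],o['tool_pos'].round(4),o['orientation'].round(2),o['force'].round(1),o['opening'])
    return m,im
def wload(f):
    m=ctrl.camera_model('wrist'); a=np.load('pics/'+f+'.npy'); m['xyz']=a[0]; m['rotation']=a[1]; return m,cv2.imread('pics/'+f+'.png')
E
python3 -c "
from h import *
wsnap('w2')"
```

```text
w2 2.2 [0.4759 0.1746 0.3054] [179.96  -0.   -92.78] [ 0.6  0.1 -0.5] 0.08793603873709156
```

Call:
arm_command:
  targets:
    - [[0,0,0,0,4.1,0,1],[0,0,0,0,8.2,0,1],[0,0,0,0,12.3,0,1],[0,0,0,0,16.4,0,1],[0,0,0,0,20.5,0,1],[0,0,0,0,24.6,0,1],[0,0,0,0,27,0,1],[0,0,0,0,27,0,1]]

```text
clock: 2.92
tool_pos: [0.476, 0.4438, 0.3039]
orientation: [179.9, -0.1, -92.9]
force: [-0.5, -1.1, -1.0]
opening: 0.0877
```

Call:
arm_command:
  targets:
    - [[0,0,0,0,4.1,0,1],[0,0,0,0,8,0,1],[0,0,0,0,8,0,1],[0,0,0,0,8,0,1]]

```text
clock: 3.25
tool_pos: [0.4762, 0.5211, 0.3041]
orientation: [179.9, -0.1, -92.9]
force: [-0.3, -0.1, -0.2]
opening: 0.0878
```

```bash
python3 -c "
from h import *
wsnap('w3')
a=cv2.imread('pics/w2.png')[:300];b=cv2.imread('pics/w3.png')[:300]
cv2.imwrite('pics/c3.png',np.vstack([a,b]))"
```

```text
w3 3.25 [0.4762 0.5211 0.3041] [ 1.7992e+02 -1.4000e-01 -9.2940e+01] [-0.3 -0.1 -0.2] 0.08779447849597428
```

View pics/c3.png

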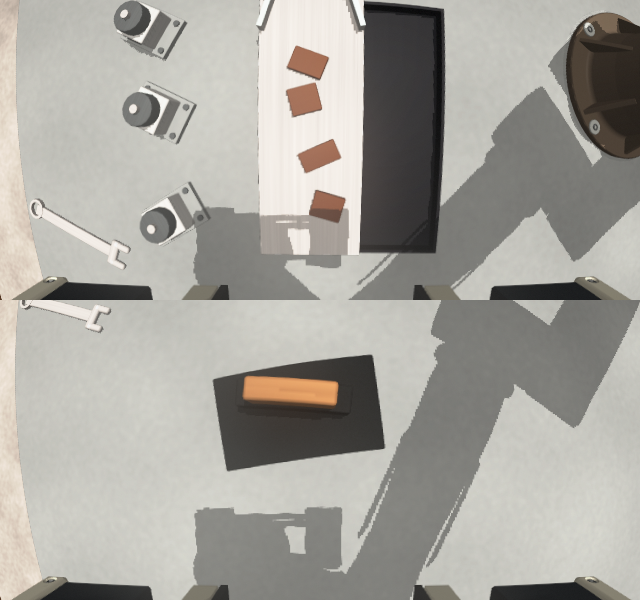

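The top half (w2) shows flakes at (308,62), (303,99), (319,155) and (327,205), the bed end at row 254, and motor stubs at (132,108) and (160,226). The bottom half (w3) shows the handle at about (290,90) on a mat with corners (214,80), (372,55), (384,147) and (228,170).

```bash
python3 - <<'E'
from h import *
m2,_=wload('w2'); m3,i3=wload('w3')
P=lambda m,uv,z:onz(m,uv,z,True)
S=ctrl.camera_model('scene');D=ctrl.camera_model('side')
for n,uv in dict(endp=(261,254),endm=(359,254),flp=(259,26),flm=(365,26)).items(): print(n,P(m2,uv,.036).round(4))
mc=np.array([P(m3,u,.004) for u in [(214,80),(372,55),(384,147),(228,170)]]); print('mat',mc.round(4),mc.mean(0).round(4),[np.linalg.norm(mc[i]-mc[i-1]).round(3) for i in range(4)])
def orange(im,lo):
    h=cv2.cvtColor(im,cv2.COLOR_BGR2HSV); mk=cv2.inRange(h,lo,(16,255,255)); N,l,st,c=cv2.connectedComponentsWithStats(mk); return l,st,c
h=cv2.cvtColor(i3,cv2.COLOR_BGR2HSV); mk=cv2.inRange(h[:300],(3,110,150),(20,255,255)); cs,_=cv2.findContours(mk,0,1); c=max(cs,key=cv2.contourArea)
r=cv2.minAreaRect(c); b=cv2.boxPoints(r); print(r)
for z in (.08,.088): 
    q=np.array([P(m3,u,z) for u in b]); print(z,q.round(4).tolist(),q.mean(0).round(4),[np.linalg.norm(q[i]-q[i-1]).round(4) for i in range(4)])
# height check: handle end top corners; bed end corner; motor stubs in w2 + side + scene
K=lambda u,v:ray(S,(u/2.85+165-.3,v/2.85+165-.3)); L=lambda u,v:ray(D,(u/3.1+200-.3,v/3.1+165-.3))
for n,a,b,w in [('end+',(761,160),(231,481),(261,254)),('end-',(690,78),(407,521),(359,254)),('m1',(658,291),(155,223),(132,108)),('m2',(515,360),(198,143),(128,20))]:
    p,e=tri([K(*a),L(*b),ray(m2,w,True)]); print(n,p.round(4),np.round(e,4))
s=cv2.imread('pics/scene0.png'); d=cv2.imread('pics/side0.png')
crop=np.hstack([cv2.resize(s[150:230,440:520],(400,400),interpolation=2),cv2.resize(d[345:425,230:310],(400,400),interpolation=2)]); cv2.imwrite('pics/c4.png',crop)
E
```

```text
endp [0.5526 0.2345 0.036 ]
endm [0.4331 0.2403 0.036 ]
flp [ 0.5371 -0.0388  0.036 ]
flm [ 0.4158 -0.0317  0.036 ]
mat [[0.6011 0.3611 0.004 ]
 [0.4047 0.3433 0.004 ]
 [0.3952 0.4597 0.004 ]
 [0.591  0.4774 0.004 ]] [0.498  0.4104 0.004 ] [np.float64(0.117), np.float64(0.197), np.float64(0.117), np.float64(0.197)]
((290.1662292480469, 89.5730209350586), (93.64361572265625, 23.88923454284668), 3.9182491302490234)
0.08 [[0.5504, 0.3983, 0.08], [0.5474, 0.3731, 0.08], [0.4525, 0.3871, 0.08], [0.4555, 0.412, 0.08]] [0.5015 0.3926 0.08  ] [np.float64(0.0959), np.float64(0.0254), np.float64(0.0959), np.float64(0.025)]
0.088 [[0.5488, 0.3993, 0.088], [0.5458, 0.3746, 0.088], [0.453, 0.3883, 0.088], [0.4558, 0.4127, 0.088]] [0.5009 0.3937 0.088 ] [np.float64(0.0939), np.float64(0.0248), np.float64(0.0939), np.float64(0.0245)]
end+ [0.5512 0.2352 0.0338] [0.0019 0.0013 0.0017]
end- [0.4338 0.2424 0.0351] [0.0026 0.001  0.0018]
m1 [0.6743 0.0474 0.0877] [0.001  0.0013 0.0012]
m2 [ 0.6814 -0.0628  0.0849] [0.0029 0.0032 0.004 ]
```

View pics/c4.png

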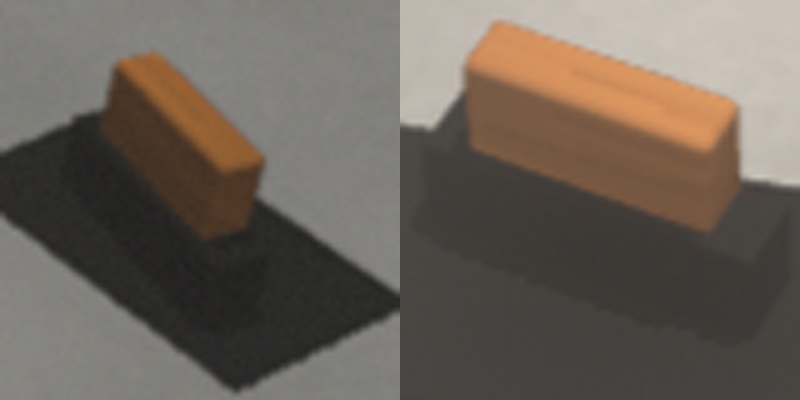

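The crop gives top-face centres at scene (189,113) and side (603,84). I'll check the height with a three-view triangulation while moving above the handle.

```bash
python3 - <<'E'
from h import *
m3,_=wload('w3');S=ctrl.camera_model('scene');D=ctrl.camera_model('side')
p,e=tri([ray(S,(440+189/5-.4,150+113/5-.4)),ray(D,(230+203/5-.4,345+84/5-.4)),ray(m3,(290.2,89.6),True)]);print(p,e)
E
```

```text
[0.50016914 0.39433403 0.08640033] [np.float64(0.00011089815675846577), np.float64(0.00027912340251113785), np.float64(0.0003818604380414512)]
```

Call:
arm_command:
  targets:
    - [[0,0,0.12,0.5,-2,-2,1],[0,0,0.24,0.8,-4,-4,1],[0,0,0.36,1.2,-6,-6,1],[0,0,0.48,1.5,-8,-8,1],[0,0,0.6,1.8,-10,-10,1],[0,0,0.72,2.1,-11,-12,1],[0,0,0.84,2.3,-12,-14,1],[0,0,0.96,2.5,-12.7,-16,1]]

```text
clock: 3.97
tool_pos: [0.5016, 0.3908, 0.1464]
orientation: [-179.9, -0.0, -37.7]
force: [-0.3, 0.2, -0.8]
opening: 0.088
```

Call:
arm_command:
  targets:
    - [[0,0,0.12,0,0,-1,1],[0,0,0.24,0,0,-2,1],[0,0,0.36,0,0,-2,1],[0,0,0.48,0,0,-2,1],[0,0,0.513,0,0,-2,1],[0,0,0.513,0,0,-2,1],[0,0,0.513,0,0,-2,1]]

```text
clock: 4.55
tool_pos: [0.5014, 0.3924, 0.1268]
orientation: [-180.0, -0.0, -8.7]
force: [-0.8, 0.1, -0.0]
opening: 0.0877
```

Call:
arm_command:
  targets:
    - [[0,0,0,-0.1,0.15,-3,1],[0,0,0,-0.1,0.15,-6,1],[0,0,0,-0.1,0.15,-7.7,1],[0,0,0,-0.1,0.15,-7.7,1],[0,0,0,-0.1,0.15,-7.7,0],[0,0,0,-0.1,0.15,-7.7,0],[0,0,0,-0.1,0.15,-7.7,0],[0,0,0,-0.1,0.15,-7.7,0]]

```text
clock: 5.22
tool_pos: [0.5007, 0.3959, 0.0507]
orientation: [-179.9, -0.1, -8.6]
force: [0.7, -0.2, -0.5]
opening: 0.0664
```

Call:
arm_command:
  targets:
    - [[0,0,0,0,0,0,0],[0,0,0,0,0,0,0],[0,0,0,0,0,0,0],[0,0,0,0,0,0,0]]

```text
clock: 5.55
tool_pos: [0.5001, 0.3952, 0.0493]
orientation: [-180.0, -0.0, -8.6]
force: [-0.5, -0.7, 0.3]
opening: 0.04
```

Call:
arm_command:
  targets:
    - [[0,0,0,0,0,0,0],[0,0,0,0,0,0,0],[0,0,0,0,0,0,0],[0,0,0,0,0,0,0],[0,0,0,0,0,3,0],[0,0,0,0,0,7,0],[0,0,0,0,0,11,0],[0,0,-0.12,0,0,12,0]]

```text
clock: 6.22
tool_pos: [0.5023, 0.3972, 0.1758]
orientation: [-179.6, -0.3, -15.3]
force: [0.7, 1.7, -1.7]
opening: 0.0258
```

Call:
arm_command:
  targets:
    - [[0,0,-0.12,0.4,-2.2,0,0],[0,0,-0.24,0.8,-4.4,0,0],[0,0,-0.36,1.2,-6.6,0,0],[0,0,-0.48,1.6,-8.8,0,0],[0,0,-0.6,2,-11,0,0],[0,0,-0.72,2.4,-13.2,0,0],[0,0,-0.84,2.8,-15.4,0,0],[0,0,-0.96,3.2,-17.6,0,0]]

```text
clock: 6.88
tool_pos: [0.5318, 0.2179, 0.1686]
orientation: [180.0, -0.0, -70.8]
force: [0.1, -0.2, -3.2]
opening: 0.0265
```

Call:
arm_command:
  targets:
    - [[0,0,-0.12,0.4,-2.2,0,0],[0,0,-0.24,0.8,-4.4,0,0],[0,0,-0.36,1.2,-6.6,0,0],[0,0,-0.395,1.4,-7,0,0],[0,0,-0.395,1.4,-7,0,0],[0,0,-0.395,1.4,-7,0,0]]

```text
clock: 7.38
tool_pos: [0.5459, 0.1489, 0.1687]
orientation: [180.0, -0.0, -93.1]
force: [0.1, -0.7, -2.5]
opening: 0.0256
```

```bash
python3 -c "
from h import *
o=ctrl.get_obs(); print(o['clock'],o['tool_pos'],o['orientation'],o['opening'])
a=ctrl.snapshot('scene');b=ctrl.snapshot('side')
cv2.imwrite('pics/c5.png',np.hstack([cv2.resize(a[130:330,240:480],(400,333)),cv2.resize(b[170:410,200:440],(400,333))]))"
```

```text
7.3833 [0.54594717 0.14889618 0.16873563] [ 1.79975694e+02 -2.19092937e-03 -9.30526121e+01] 0.025614752807004055
```

View pics/c5.png

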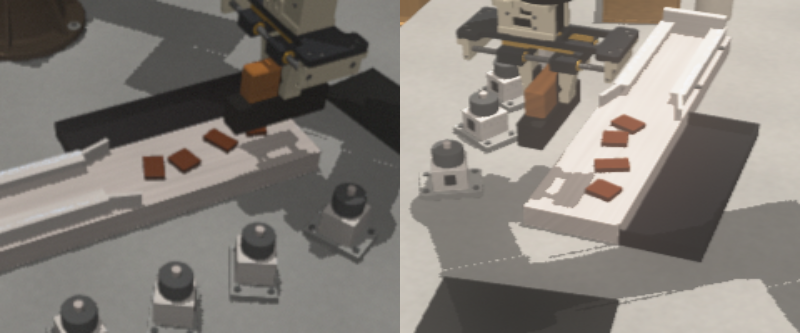

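The scraper is held level over the +x side of the bed, with its long side along the bed and the flakes ahead of it. I'll lower it.

Call:
arm_command:
  targets:
    - [[0,0,0,0,0,-3,0],[0,0,0,0,0.1,-6,0],[0,0,0,0,0.1,-7.5,0],[0,0,0,0,0.1,-8.2,0],[0,0,0,0,0.1,-8.5,0],[0,0,0,0,0.1,-8.5,0]]

```text
clock: 7.98
tool_pos: [0.5462, 0.1507, 0.084]
orientation: [180.0, -0.0, -93.0]
force: [-0.4, -0.2, -2.2]
opening: 0.0259
```

Call:
arm_command:
  targets:
    - [[0,0,0,-1.6,0.09,0,0],[0,0,0,-3.2,0.18,0,0],[0,0,0,-4.8,0.26,0,0],[0,0,0,-6.4,0.35,0,0],[0,0,0,-8,0.43,0,0],[0,0,0,-9.6,0.52,0,0],[0,0,0,-11.2,0.6,0,0],[0,0,0,-12.4,0.67,0,0]]

```text
clock: 8.65
tool_pos: [0.4218, 0.1576, 0.0855]
orientation: [-179.9, 0.1, -93.1]
force: [0.4, 0.4, -2.4]
opening: 0.026
```

Call:
arm_command:
  targets:
    - [[0,0,0,0,0,0,0],[0,0,0,0,0,3,0],[0,0,0,0,0,6,0],[0,0,0,4,0,7,0],[0,0,0,8,-4,7,0],[0,0,0,11.8,-8,7,0],[0,0,0,11.8,-11.8,7,0],[0,0,0,11.8,-11.8,7,0]]

```text
clock: 9.32
tool_pos: [0.5424, 0.036, 0.1546]
orientation: [-179.9, -0.0, -93.1]
force: [-0.0, 0.4, -1.6]
opening: 0.0257
```

```bash
python3 -c "
from h import *
a=ctrl.snapshot('scene');b=ctrl.snapshot('side')
cv2.imwrite('pics/c6.png',np.hstack([cv2.resize(a[130:330,240:480],(400,333)),cv2.resize(b[170:410,200:440],(400,333))]))"
```

```text
(no output)
```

View pics/c6.png

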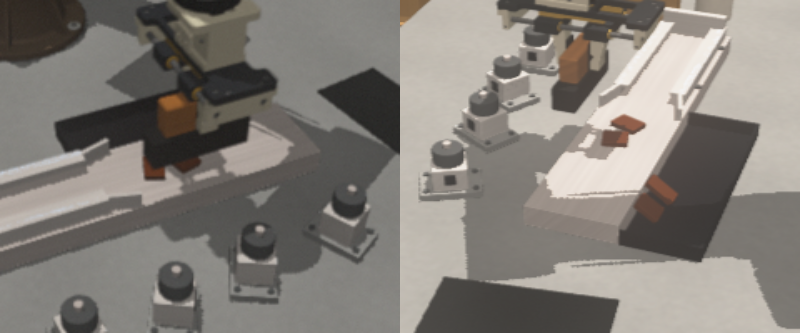

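The first two flakes are in the tray, at the right of the composite near (660,188) and (648,203), and the other two are still on the bed. On to the second stroke.

Call:
arm_command:
  targets:
    - [[0,0,0,-0.1,0.25,-3,0],[0,0,0,-0.1,0.25,-5,0],[0,0,0,-0.1,0.25,-6.4,0],[0,0,0,-0.1,0.25,-7,0],[0,0,0,-0.1,0.25,-7,0]]

```text
clock: 9.83
tool_pos: [0.5388, 0.0415, 0.0832]
orientation: [179.9, -0.0, -93.1]
force: [0.0, 0.7, -1.5]
opening: 0.0261
```

Call:
arm_command:
  targets:
    - [[0,0,0,-1.6,0.09,0,0],[0,0,0,-3.2,0.18,0,0],[0,0,0,-4.8,0.26,0,0],[0,0,0,-6.4,0.35,0,0],[0,0,0,-8,0.43,0,0],[0,0,0,-9.6,0.52,0,0],[0,0,0,-11.2,0.6,0,0],[0,0,0,-12.4,0.67,0,0]]

```text
clock: 10.5
tool_pos: [0.4149, 0.0487, 0.0854]
orientation: [-179.9, 0.1, -93.1]
force: [-0.2, 0.9, -2.5]
opening: 0.0263
```

Call:
arm_command:
  targets:
    - [[0,0,0,0,0,0,0],[0,0,0,0,0,3,0],[0,0,0,0,0,6,0],[0,0,0,2,3,8,0],[0,0,0,4,6,8,0],[0,0,0,6,9.5,8,0],[0,0,0,7,13.5,8,0],[0,0,0,7.5,17.5,8,0]]

```text
clock: 11.17
tool_pos: [0.4921, 0.2254, 0.165]
orientation: [-179.9, 0.1, -93.1]
force: [1.6, -1.2, -2.6]
opening: 0.0259
```

```bash
python3 - <<'E'
from h import *
D,b=snap('side','side2.png')
print(ctrl.get_obs()['tool_pos'])
h=cv2.cvtColor(b,cv2.COLOR_BGR2HSV); mk=cv2.inRange(h,(0,80,30),(14,255,190))
N,l,st,c=cv2.connectedComponentsWithStats(mk)
for i in range(1,N):
    if 30<st[i,4]<400: print(c[i].round(1),st[i].tolist(),onz(D,c[i],.010).round(3),onz(D,c[i],.04).round(3))
cv2.imwrite('pics/c7.png',cv2.resize(b[200:380,240:450],(700,600),interpolation=cv2.INTER_CUBIC))
E
```

```text
[0.49380246 0.23160859 0.16499172]
[269.9 110.9] [265, 103, 12, 16, 149] [ 0.949 -0.827  0.01 ] [ 0.922 -0.757  0.04 ]
[372.4 271.9] [364, 263, 17, 19, 175] [ 0.403 -0.006  0.01 ] [0.396 0.034 0.04 ]
[364.4 286.8] [357, 278, 16, 19, 184] [0.409 0.052 0.01 ] [0.402 0.09  0.04 ]
[356.7 306.2] [347, 296, 20, 21, 210] [0.41  0.121 0.01 ] [0.403 0.156 0.04 ]
[613.9 319.2] [609, 306, 11, 27, 117] [-0.105  0.007  0.01 ] [-0.093  0.046  0.04 ]
[349.2 319.2] [341, 309, 18, 21, 220] [0.415 0.165 0.01 ] [0.408 0.199 0.04 ]
```

View pics/c7.png

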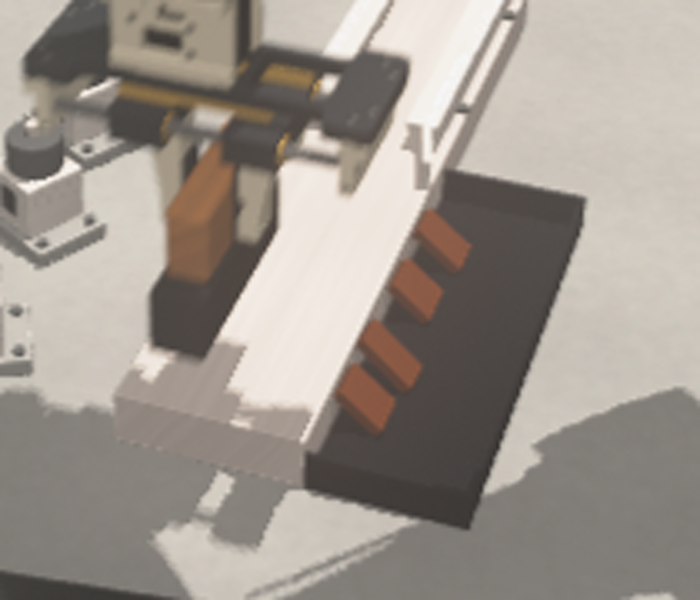

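All four flakes are now in the tray, leaning against its bed-side wall, and the bed is clear. Returning the scraper to its mat.

Call:
arm_command:
  targets:
    - [[0,0,0.12,0.1,1.5,-1,0],[0,0,0.24,0.2,3,-1,0],[0,0,0.36,0.3,4.5,-1,0],[0,0,0.48,0.4,6,-1,0],[0,0,0.6,0.5,8,-1,0],[0,0,0.72,0.6,10,-1,0],[0,0,0.84,0.7,12,-1,0],[0,0,0.96,0.8,14,-1,0]]

```text
clock: 11.88
tool_pos: [0.4987, 0.3646, 0.1547]
orientation: [-179.9, -0.0, -37.7]
force: [-0.4, -0.6, -2.1]
opening: 0.0262
```

Call:
arm_command:
  targets:
    - [[0,0,0.12,0,1.5,0,0],[0,0,0.24,0,3,0,0],[0,0,0.36,0,4,0,0],[0,0,0.48,0,4.2,0,0],[0,0,0.55,0,4.2,0,0],[0,0,0.55,0,4.2,0,0],[0,0,0.55,0,4.2,0,0]]

```text
clock: 12.47
tool_pos: [0.4984, 0.4054, 0.1544]
orientation: [-180.0, -0.0, -6.7]
force: [-0.4, 0.1, -1.6]
opening: 0.026
```

Call:
arm_command:
  targets:
    - [[0,0,0,0,0,-3.5,0],[0,0,0,0,0,-7,0],[0,0,0,0,0,-9,0],[0,0,0,0,0,-10,0],[0,0,0,0,0,-10.2,0],[0,0,0,0,0,-10.4,0],[0,0,0,0,0,-10.45,0],[0,0,0,0,0,-10.45,0]]

```text
clock: 13.13
tool_pos: [0.4988, 0.4059, 0.0511]
orientation: [-179.9, -0.1, -6.6]
force: [0.2, -0.4, -1.6]
opening: 0.0257
```

Call:
arm_command:
  targets:
    - [[0,0,0,0,0,0,0.6],[0,0,0,0,0,0,0.6],[0,0,0,0,0,0,1],[0,0,0,0,0,0,1],[0,0,0,0,0,0,1],[0,0,0,0,0,0,1],[0,0,0,0,0,0,1],[0,0,0,0,0,3,1]]

```text
clock: 13.8
tool_pos: [0.4955, 0.4022, 0.0741]
orientation: [179.5, 0.3, -6.6]
force: [0.1, -0.2, -0.5]
opening: 0.074
```

Call:
arm_command:
  targets:
    - [[0,0,0,0,0,4,1],[0,0,0,0,0,8,1],[0,0,-0.12,1,-0.5,11,1],[0,0,-0.24,3,-1.5,14,1],[0,0,-0.36,5,-2.5,17,1],[0,0,-0.48,7,-3.5,20,1],[0,0,-0.6,9,-4.5,22,1],[0,0,-0.72,11,-5.5,22,1]]

```text
clock: 14.47
tool_pos: [0.6106, 0.3502, 0.3059]
orientation: [-179.5, -0.1, -48.1]
force: [0.6, 0.8, 0.3]
opening: 0.0878
```

Call:
arm_command:
  targets:
    - [[0,0,-0.12,1.5,-1,0,1],[0,0,-0.24,3,-2,0,1],[0,0,-0.36,5,-4,0,1],[0,0,-0.48,5,-5,0,1],[0,0,-0.6,5,-5,0,1],[0,0,-0.72,5,-5,0,1],[0,0,-0.79,5,-5,0,1],[0,0,-0.79,5,-5,0,1]]

```text
clock: 15.13
tool_pos: [0.6581, 0.2998, 0.2993]
orientation: [180.0, -0.0, -93.3]
force: [0.7, 0.6, -0.3]
opening: 0.0877
```

```bash
python3 -c "
from h import *
wsnap('w4')
D,b=snap('side','side3.png')
for uv in [(229-.3,273),(250,236.6),(263.9,211),(281.6,189)]: print(onz(D,uv,.086).round(4))
"
```

```text
w4 15.1333 [0.6581 0.2998 0.2993] [ 1.7998e+02 -2.0000e-02 -9.3300e+01] [ 0.7  0.6 -0.3] 0.0877333546010245
[0.6663 0.1846 0.086 ]
[0.6743 0.047  0.086 ]
[ 0.6832 -0.0648  0.086 ]
[ 0.678  -0.1779  0.086 ]
```

Call:
arm_command:
  targets:
    - [[0,0,0,0,-4,0,1],[0,0,0,0,-8,0,1],[0,0,0,0,-12,0,1],[0,0,0,0,-16,0,1],[0,0,0,0,-19,0,1],[0,0,0,0,-19,0,1],[0,0,0,0,-19,0,1],[0,0,0,0,-19,0,1]]

```text
clock: 15.9
tool_pos: [0.6581, 0.1101, 0.2996]
orientation: [-180.0, 0.0, -93.0]
force: [0.2, 0.2, -0.7]
opening: 0.0876
```

```bash
cat >> h.py <<'E'
def fproj(m,p):
    K=np.array(m['K']); q=R.from_euler('xyz',m['rotation'],degrees=True).inv().apply(np.array(p)-m['xyz'])
    x,y,z=q[0],-q[1],-q[2]; r=np.hypot(x,y); t=np.arctan2(r,z); return np.array([K[0,2]+K[0,0]*t*x/r,K[1,2]+K[1,1]*t*y/r])
E
python3 -c "
from h import *
wsnap('w5')
D=ctrl.camera_model('side'); t=[]
for uv,w in zip([(229-.3,273),(250,236.6),(263.9,211),(281.6,189)],['w4','w4','w5','w5']):
    p=onz(D,uv,.086); m,im=wload(w); c=fproj(m,p-[0,0,.05]); x,y=np.clip(c-[60,45],[0,0],[520,390]).astype(int); print(w,p.round(3),c,x,y)
    t.append(cv2.resize(im[y:y+90,x:x+120],(400,300),interpolation=2))
cv2.imwrite('pics/c8.png',np.vstack([np.hstack(t[:2]),np.hstack(t[2:])]))"
```

```text
w5 15.9 [0.6581 0.1101 0.2996] [-1.7999e+02  2.0000e-02 -9.3030e+01] [ 0.2  0.2 -0.7] 0.08756455180000261
w4 [0.666 0.185 0.086] [307.97660974 103.24135545] 247 58
w4 [0.674 0.047 0.086] [294.32791366  -9.0095379 ] 234 0
w5 [ 0.683 -0.065  0.086] [290.78607074  53.07520989] 230 8
w5 [ 0.678 -0.178  0.086] [291.02055907 -34.55645417] 231 0
```

View pics/c8.png

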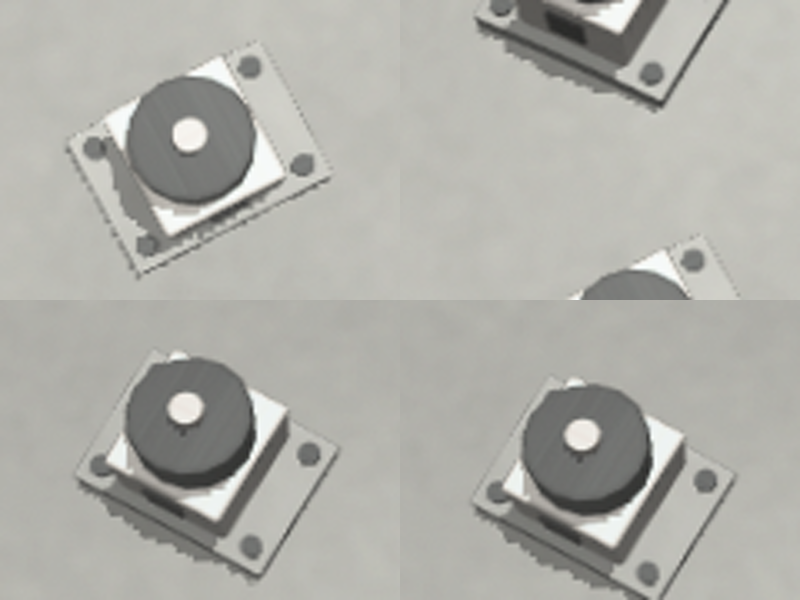

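The crops show motor0 (top left) with its stub at (189,135) and four foot holes, and motor2 (bottom left) with its stub at (184,108) and three holes. The other two tiles are off-centre. I'll compute the poses.

```bash
python3 - <<'E'
from h import *
D=ctrl.camera_model('side')
for n,w,off,stub,holes,sd in [('m0','w4',(247,58),(189,135),[(95,148),(249,67),(303,164),(147,244)],(228.7,273)),('m2','w5',(230,8),(184,108),[(102,165),(309,154),(251,247)],(263.9,211))]:
    m,im=wload(w); f=lambda q:(q[0]/(10/3)+off[0]-.35,q[1]/(10/3)+off[1]-.35)
    p,e=tri([ray(m,f(stub),True),ray(D,sd)]); print(n,'stub',p.round(4),np.round(e,4), 'z86',onz(m,f(stub),.086,True).round(4))
    h=np.array([onz(m,f(q),.012,True) for q in holes]); print(h.round(4).tolist())
    for i in range(len(h)):
        for j in range(i):
            v=h[i]-h[j]; print(i,j,np.linalg.norm(v).round(4),np.degrees(np.arctan2(v[1],v[0])).round(1),((h[i]+h[j])/2).round(4))
# m1 in w5: crop around
m,im=wload('w5'); print(fproj(m,(.6743,.047,.04)))
m,_=wload('w2'); print(fproj(m,(.6743,.047,.04)))
E
```

```text
m0 stub [0.6683 0.1831 0.0843] [0.0011 0.0011] z86 [0.6692 0.1838 0.086 ]
[[0.7057, 0.1779, 0.012], [0.6495, 0.1523, 0.012], [0.6325, 0.1887, 0.012], [0.6894, 0.2142, 0.012]]
1 0 0.0618 -155.5 [0.6776 0.1651 0.012 ]
2 0 0.074 171.6 [0.6691 0.1833 0.012 ]
2 1 0.0402 115.1 [0.641  0.1705 0.012 ]
3 0 0.0397 114.2 [0.6975 0.1961 0.012 ]
3 1 0.0736 57.2 [0.6694 0.1833 0.012 ]
3 2 0.0623 24.1 [0.6609 0.2014 0.012 ]
m2 stub [ 0.6849 -0.0682  0.0836] [0.0003 0.0003] z86 [ 0.685  -0.0675  0.086 ]
[[0.7214, -0.0687, 0.012], [0.6476, -0.0669, 0.012], [0.6699, -0.0335, 0.012]]
1 0 0.0738 178.6 [ 0.6845 -0.0678  0.012 ]
2 0 0.0624 145.6 [ 0.6957 -0.0511  0.012 ]
2 1 0.0402 56.3 [ 0.6588 -0.0502  0.012 ]
[303.98920608 149.18584973]
[151.03592811 110.27620882]
```

```bash
python3 - <<'E'
from h import *
m,im=wload('w2'); g=cv2.GaussianBlur(cv2.cvtColor(im,6),(3,3),0).astype(float)
def fit(c0,s,rows):
    P=[]
    for r in rows:
        x=np.arange(c0-14,c0+15); d=s*np.gradient(g[r,x]); k=d.argmax()
        if 0<k<28 and d[k]>6:
            a,b,c=d[k-1:k+2]; P.append(onz(m,(x[k]+.5*(a-c)/(a-2*b+c),r),.036,True)[:2])
    P=np.array(P); y=P[:,1];
    for _ in range(3):
        f=np.polyfit(y,P[:,0],1); e=P[:,0]-np.polyval(f,y); k=abs(e)<2*e.std()+1e-4; P,y=P[k],y[k]
    print(len(P),np.degrees(np.arctan(f[0])).round(2),e.std().round(5),np.polyval(f,[-.07,.1,.24]).round(4)); return f
a=fit(260,1,range(40,205)); b=fit(362,-1,range(40,250))
mid=(a+b)/2; print('mid',np.polyval(mid,[-.071,.007,.1,.2,.24]).round(4), 'width',((a-b)[1]+.1*(a-b)[0])*np.cos(.054))
E
```

```text
164 3.27 0.00032 [0.5351 0.5448 0.5528]
210 3.33 0.00014 [0.4154 0.4253 0.4334]
mid [0.4752 0.4797 0.485  0.4908 0.4931] width 0.11930983656957692
```

Call:
arm_command:
  targets:
    - [[0,0,0.12,0.3,2,-4,1],[0,0,0.24,0.6,4,-8,1],[0,0,0.36,0.9,6,-12,1],[0,0,0.478,1.1,7.3,-15,1],[0,0,0.478,1.1,7.3,-17,1],[0,0,0.478,1.1,7.3,-17,1],[0,0,0.478,1.1,7.3,-17,1]]

```text
clock: 16.53
tool_pos: [0.6685, 0.184, 0.1284]
orientation: [179.8, -0.0, -65.6]
force: [0.2, -0.5, -0.1]
opening: 0.0874
```

Call:
arm_command:
  targets:
    - [[0,0,0,0.05,-0.05,-3.5,1],[0,0,0,0.05,-0.05,-7,1],[0,0,0,0.05,-0.05,-9.5,1],[0,0,0,0.05,-0.05,-10.3,1],[0,0,0,0.05,-0.05,-10.3,1],[0,0,0,0.05,-0.05,-10.3,0],[0,0,0,0.05,-0.05,-10.3,0],[0,0,0,0.05,-0.05,-10.3,0]]

```text
clock: 17.2
tool_pos: [0.6712, 0.1833, 0.0293]
orientation: [-179.8, 0.0, -65.7]
force: [0.0, 0.4, 0.5]
opening: 0.0728
```

Call:
arm_command:
  targets:
    - [[0,0,0,0,0,0,0],[0,0,0,0,0,0,0],[0,0,0,0,0,0,0],[0,0,0,0,0,0,0],[0,0,0,0,0,0,0],[0,0,0,0,0,0,0]]

```text
clock: 17.7
tool_pos: [0.6694, 0.1825, 0.0268]
orientation: [180.0, -0.0, -65.7]
force: [-1.7, -0.2, 3.6]
opening: 0.0437
```

Call:
arm_command:
  targets:
    - [[0,0,0,0,0,0,0],[0,0,0,0,0,3,0],[0,0,0,0,0,6,0],[0,0,-0.12,-2,-2,9,0],[0,0,-0.24,-4.5,-4.5,9.8,0],[0,0,-0.36,-7.3,-7,9.8,0],[0,0,-0.482,-10,-9.5,9.8,0],[0,0,-0.482,-12.7,-12,9.8,0]]

```text
clock: 18.37
tool_pos: [0.5407, 0.0615, 0.1239]
orientation: [180.0, 0.0, -93.8]
force: [0.9, -0.9, -3.0]
opening: 0.0439
```

Call:
arm_command:
  targets:
    - [[0,0,0,-2.5,-2.3,0,0],[0,0,0,-4.8,-4.2,0,0],[0,0,0,-6,-5.3,0,0],[0,0,0,-6.3,-5.55,0,0],[0,0,0,-6.3,-5.55,0,0],[0,0,0,-6.3,-5.55,-2,0],[0,0,0,-6.3,-5.55,-4,0],[0,0,0,-6.3,-5.55,-4,0]]

```text
clock: 19.03
tool_pos: [0.4781, 0.007, 0.0813]
orientation: [179.7, -0.1, -93.4]
force: [-2.0, 0.0, -4.0]
opening: 0.0437
```

Call:
arm_command:
  targets:
    - [[0,0,0,0.1,0,-0.6,0],[0,0,0,0.1,0,-1.2,0],[0,0,0,0.1,0,-1.5,0],[0,0,0,0.1,0,-1.7,0],[0,0,0,0.1,0,-1.7,0],[0,0,0,0.1,0,-1.7,0]]

```text
clock: 19.53
tool_pos: [0.4808, 0.0071, 0.0678]
orientation: [-180.0, 0.0, -93.3]
force: [0.0, -1.5, -2.0]
opening: 0.044
```

Call:
arm_command:
  targets:
    - [[0,0,0,-0.1,0,-0.2,0],[0,0,0,-0.1,0,-0.4,0],[0,0,0,-0.1,0,-0.5,0],[0,0,0,-0.1,0,-0.5,0],[0,0,0,-0.1,0,-0.5,0]]

```text
clock: 19.95
tool_pos: [0.4796, 0.007, 0.0627]
orientation: [-180.0, -0.0, -93.3]
force: [-1.2, 0.1, -0.5]
opening: 0.0439
```

Call:
arm_command:
  targets:
    - [[0,0,0,0,0,0,1],[0,0,0,0,0,0,1],[0,0,0,0,0,0,1],[0,0,0,0,0,0,1],[0,0,0,0,0,0,1],[0,0,0,0,0,0,1],[0,0,0,0,0,0,1],[0,0,0,0,0,2,1]]

```text
clock: 20.62
tool_pos: [0.4773, 0.0063, 0.0798]
orientation: [179.7, -0.1, -93.4]
force: [-0.5, -0.4, 0.0]
opening: 0.0866
```

Call:
arm_command:
  targets:
    - [[0,0,0,0,0,4,1],[0,0,0,0,0,8,1],[0,0,0,3,0,11,1],[0,0,0,6,-1,14,1],[0,0,0,9,-2,17,1],[0,0,0,12,-3,19.5,1],[0,0,0,15,-3.7,22,1],[0,0,0,18,-3.7,22,1]]

```text
clock: 21.28
tool_pos: [0.6629, -0.0318, 0.3091]
orientation: [-179.5, 0.0, -93.4]
force: [0.4, 0.9, 2.2]
opening: 0.0877
```

Call:
arm_command:
  targets:
    - [[0,0,0,0,0,0,1],[0,0,0,0,0,0,1],[0,0,0,0,0,0,1]]

```text
clock: 21.53
tool_pos: [0.6592, -0.0301, 0.3016]
orientation: [179.9, -0.0, -93.3]
force: [-0.6, -0.1, -0.2]
opening: 0.0877
```

```bash
python3 -c "
from h import *
wsnap('w6'); snap('side','side4.png'); t=[]
for w,p in [('w5',(.6743,.047,.04)),('w6',(.681,-.18,.04))]:
    m,im=wload(w); c=fproj(m,p); x,y=np.clip(c-[60,60],[0,0],[520,360]).astype(int); print(w,c,x,y)
    t.append(cv2.resize(im[y:y+120,x:x+120],(400,400),interpolation=2))
a=cv2.imread('pics/side3.png')[170:300,200:320];b=cv2.imread('pics/side4.png')[170:300,200:320]
d=cv2.absdiff(a,b).max(2)>40; ys,xs=np.where(d); print('diff',d.sum(), (xs.min()+200,xs.max()+200,ys.min()+170,ys.max()+170) if len(xs) else '')
cv2.imwrite('pics/c9.png',np.hstack(t))"
```

```text
w6 21.5333 [ 0.6592 -0.0301  0.3016] [ 1.799e+02 -2.000e-02 -9.334e+01] [-0.6 -0.1 -0.2] 0.08766146078362104
w5 [303.98920608 149.18584973] 243 89
w6 [293.53041101  73.9183076 ] 233 13
diff 3687 (np.int64(200), np.int64(319), np.int64(170), np.int64(299))
```

View pics/c9.png

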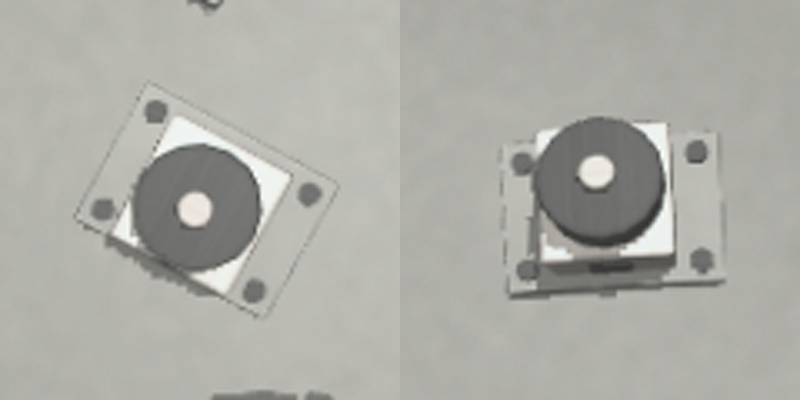

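The left crop shows motor1 (stub (195,209), 4 holes) and the right one motor3 (stub (196,172), 4 holes). I'll compute both poses.

```bash
cat >> h.py <<'E'
def stub(m,im,p,rad=40):
    """bright stub enclosed by the dark can, near expected point p; on z=.086"""
    c=fproj(m,p); x0,y0=np.maximum(c-rad,0).astype(int); g=cv2.cvtColor(im,6)[y0:y0+2*rad,x0:x0+2*rad]
    dk=cv2.inRange(g,50,125); cs,_=cv2.findContours(cv2.morphologyEx(dk,cv2.MORPH_OPEN,np.ones((5,5))),cv2.RETR_CCOMP,1)[-2:]
    out=[]
    _,h=cv2.findContours(cv2.morphologyEx(dk,cv2.MORPH_OPEN,np.ones((3,3))),cv2.RETR_CCOMP,1); cs=_
    for k,cc in enumerate(cs):
        if h[0][k][3]>=0 and 25<cv2.contourArea(cc)<250:
            M=cv2.moments(cc); out.append(onz(m,(M['m10']/M['m00']+x0,M['m01']/M['m00']+y0),.086,True).round(4))
    return out
E
python3 - <<'E'
from h import *
D=ctrl.camera_model('side')
for n,w,off,st,holes,sd in [('m1','w5',(243,89),(195,209),[(156,112),(310,195),(254,292),(102,210)],(250,236.6)),('m3','w6',(233,13),(196,172),[(122,163),(297,152),(301,259),(127,270)],(281.6,189))]:
    m,im=wload(w); f=lambda q:(q[0]/(10/3)+off[0]-.35,q[1]/(10/3)+off[1]-.35)
    p,e=tri([ray(m,f(st),True),ray(D,sd)]); print(n,'stub',p.round(4),np.round(e,4), 'z86',onz(m,f(st),.086,True).round(4),stub(m,im,onz(m,f(st),.086,True)))
    h=np.array([onz(m,f(q),.012,True) for q in holes]); print(h.mean(0).round(4))
    for i,j in [(0,1),(3,2),(0,3),(1,2)]:
        v=h[i]-h[j]; print(i,j,np.linalg.norm(v).round(4),np.degrees(np.arctan2(v[1],v[0])).round(1))
E
```

```text
m1 stub [0.6746 0.0474 0.0862] [0.0005 0.0005] z86 [0.6751 0.0476 0.086 ] [array([0.6752, 0.0474, 0.086 ])]
[0.6753 0.0479 0.012 ]
0 1 0.0625 -31.9
3 2 0.0624 -32.1
0 3 0.0403 -122.5
1 2 0.0405 -122.7
m3 stub [ 0.6798 -0.1828  0.0831] [0.0001 0.0001] z86 [ 0.6797 -0.1822  0.086 ] [array([ 0.6797, -0.1827,  0.086 ])]
[ 0.6798 -0.1826  0.012 ]
0 1 0.0626 -0.8
3 2 0.0621 -0.6
0 3 0.0401 -90.7
1 2 0.0399 -91.3
```

Call:
arm_command:
  targets:
    - [[0,0,0.042,0.7,-3,-3,1],[0,0,0.042,1.4,-6,-6,1],[0,0,0.042,2.05,-9,-9,1],[0,0,0.042,2.05,-12,-12,1],[0,0,0.042,2.05,-14.5,-15,1],[0,0,0.042,2.05,-15.3,-17,1],[0,0,0.042,2.05,-15.3,-17,1],[0,0,0.042,2.05,-15.3,-17,1]]

```text
clock: 22.3
tool_pos: [0.6788, -0.1834, 0.1318]
orientation: [179.9, -0.0, -91.0]
force: [0.3, 0.5, 1.3]
opening: 0.0879
```

Call:
arm_command:
  targets:
    - [[0,0,0,0,0,-3.5,1],[0,0,0,0,0,-7,1],[0,0,0,0,0,-9,1],[0,0,0,0,0,-10,1],[0,0,0,0,0,-10.3,1],[0,0,0,0,0,-10.3,1],[0,0,0,0,0,-10.3,1]]

```text
clock: 22.88
tool_pos: [0.6817, -0.1826, 0.032]
orientation: [-179.8, -0.0, -90.9]
force: [-0.0, -0.2, 0.1]
opening: 0.0876
```

Call:
arm_command:
  targets:
    - [[0,0,0,0,0,-0.3,0],[0,0,0,0,0,-0.3,0],[0,0,0,0,0,-0.3,0],[0,0,0,0,0,-0.3,0],[0,0,0,0,0,-0.3,0],[0,0,0,0,0,-0.3,0],[0,0,0,0,0,-0.3,0],[0,0,0,0,0,-0.3,0]]

```text
clock: 23.55
tool_pos: [0.6798, -0.183, 0.0265]
orientation: [180.0, -0.0, -90.9]
force: [-2.1, 0.3, 1.1]
opening: 0.0436
```

Call:
arm_command:
  targets:
    - [[0,0,0,0,0,0,0],[0,0,0,0,0,0,0]]

```text
clock: 23.72
tool_pos: [0.6797, -0.183, 0.0265]
orientation: [180.0, -0.0, -90.9]
force: [-2.1, -0.1, 1.0]
opening: 0.0438
```

Call:
arm_command:
  targets:
    - [[0,0,0,0,0,3,0],[0,0,0,0,0,7,0],[0,0,0,0,0,11,0],[0,0,-0.042,-1.5,2,14,0],[0,0,-0.042,-4,5,15.5,0],[0,0,-0.042,-6.5,8,15.5,0],[0,0,-0.042,-9,11,15.5,0],[0,0,-0.042,-11.5,14,15.5,0]]

```text
clock: 24.38
tool_pos: [0.5634, -0.0419, 0.181]
orientation: [180.0, 0.0, -93.4]
force: [0.0, 1.4, -3.6]
opening: 0.0438
```

Call:
arm_command:
  targets:
    - [[0,0,0,-2.5,3,0,0],[0,0,0,-5,6,0,0],[0,0,0,-7,9,0,0],[0,0,0,-8,10.5,0,0],[0,0,0,-8.15,10.75,0,0],[0,0,0,-8.15,10.75,-2,0],[0,0,0,-8.15,10.75,-4,0],[0,0,0,-8.15,10.75,-6,0]]

```text
clock: 25.05
tool_pos: [0.4836, 0.0648, 0.1209]
orientation: [-180.0, 0.1, -93.3]
force: [0.2, -1.0, -4.4]
opening: 0.0438
```

Call:
arm_command:
  targets:
    - [[0,0,0,0,0,-2,0],[0,0,0,0,0,-4,0],[0,0,0,0,0,-5,0],[0,0,0,0,0,-5,0],[0,0,0,0,0,-5,0]]

```text
clock: 25.47
tool_pos: [0.4834, 0.0641, 0.071]
orientation: [179.9, -0.1, -93.3]
force: [-0.3, -0.1, -2.6]
opening: 0.044
```

Call:
arm_command:
  targets:
    - [[0,0,0,-0.04,0,-0.4,0],[0,0,0,-0.04,0,-0.7,0],[0,0,0,-0.04,0,-0.85,0],[0,0,0,-0.04,0,-0.85,0],[0,0,0,-0.04,0,-0.85,0]]

```text
clock: 25.88
tool_pos: [0.4833, 0.0645, 0.0633]
orientation: [-180.0, 0.0, -93.3]
force: [-0.6, -0.1, -4.7]
opening: 0.0437
```

Call:
arm_command:
  targets:
    - [[0,0,0,0,0,0,1],[0,0,0,0,0,0,1],[0,0,0,0,0,0,1],[0,0,0,0,0,0,1],[0,0,0,0,0,0,1],[0,0,0,0,0,0,1],[0,0,0,0,0,0,1],[0,0,0,0,0,2,1]]

```text
clock: 26.55
tool_pos: [0.481, 0.0636, 0.0803]
orientation: [179.7, -0.2, -93.4]
force: [0.2, -0.3, -0.8]
opening: 0.0864
```

Call:
arm_command:
  targets:
    - [[0,0,0,0,0,4,1],[0,0,0,0,0,8,1],[0,0,0,3,0.5,11,1],[0,0,0,6,1,14,1],[0,0,0,9,1.5,17,1],[0,0,0,12,2.5,19.5,1],[0,0,0,15,3.5,22,1],[0,0,0,17.5,4.5,22,1]]

```text
clock: 27.22
tool_pos: [0.662, 0.1098, 0.3092]
orientation: [-179.5, 0.1, -93.3]
force: [0.1, -0.2, 1.7]
opening: 0.0878
```

Call:
arm_command:
  targets:
    - [[0,0,0,0,1,0,1],[0,0,0,0,1,0,1],[0,0,0,0,1,0,1],[0,0,0,0,1,0,1]]

```text
clock: 27.55
tool_pos: [0.6575, 0.1192, 0.3028]
orientation: [180.0, -0.0, -93.3]
force: [-0.7, -0.5, 0.3]
opening: 0.0875
```

```bash
python3 -c "
from h import *
m,im=wsnap('w7')
for p in [(.6752,.0477,.086),(.685,-.0677,.086),(.4797,.0069,.122),(.483,.0643,.122)]: print(p,fproj(m,p).round(),stub(m,im,p))"
```

```text
w7 27.55 [0.6575 0.1192 0.3028] [ 1.7996e+02 -3.0000e-02 -9.3310e+01] [-0.7 -0.5  0.3] 0.08751804675800588
(0.6752, 0.0477, 0.086) [300. 143.] []
(0.685, -0.0677, 0.086) [283.  33.] [array([ 0.6846, -0.0678,  0.086 ])]
(0.4797, 0.0069, 0.122) [498.  98.] [array([0.4613, 0.0047, 0.086 ])]
(0.483, 0.0643, 0.122) [496. 156.] [array([0.4654, 0.0675, 0.086 ])]
```

```bash
python3 -c "
from h import *
m,im=wload('w7')
for r in (60,80,100): print(stub(m,im,(.6752,.0477,.086),r))
c=fproj(m,(.6752,.0477,.04)); x,y=(c-[80,75]).clip(0).astype(int); print(x,y)
a=cv2.resize(im[y:y+150,x:x+160],(800,750),interpolation=2)[:600]
cv2.imwrite('pics/c10.png',cv2.resize(im[y:y+130,x:x+160],(738,600),interpolation=2))"
```

```text
[array([0.6787, 0.0965, 0.086 ])]
[array([0.6787, 0.0965, 0.086 ])]
[array([0.6916, 0.1259, 0.086 ]), array([0.6787, 0.0965, 0.086 ])]
221 67
```

View pics/c10.png

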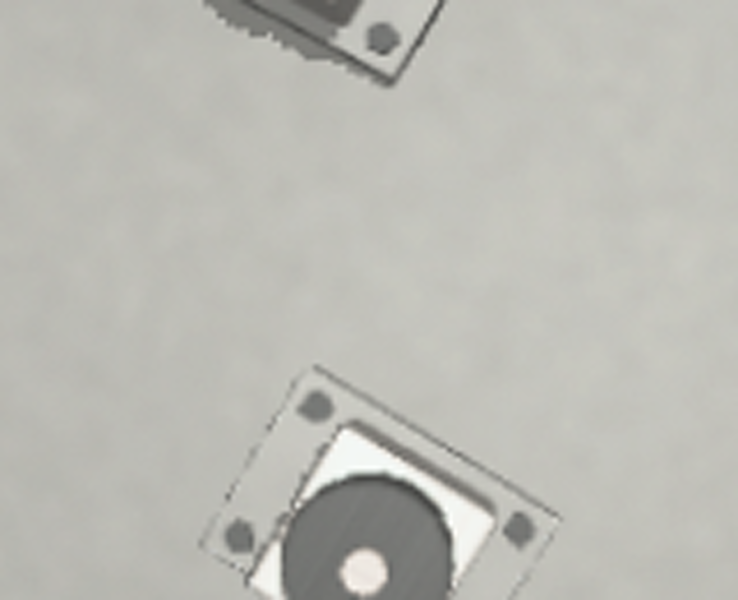

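Motor1 was knocked about 5 cm in +y. It now shows at stub (364,572), with holes at (317,406), (518,529) and (240,537). I'll recompute its pose.

```bash
python3 - <<'E'
from h import *
m,im=wload('w7'); k=738/160; f=lambda q:(q[0]/k+221-.35,q[1]/k+67-.35)
h=np.array([onz(m,f(q),.012,True) for q in [(317,406),(518,529),(240,537)]]); print(h.round(4),onz(m,f((364,572)),.086,True))
for a,b in ((0,1),(0,2)):
    v=h[a]-h[b]; print(np.linalg.norm(v),np.degrees(np.arctan2(v[1],v[0])))
print('centre',(h[1]+h[2])/2)
E
```

```text
[[0.6926 0.0622 0.012 ]
 [0.642  0.0979 0.012 ]
 [0.7155 0.0954 0.012 ]] [0.67846245 0.09645993 0.086     ]
0.0618968702397424 -35.25184400795491
0.04033120059630347 -124.59802234206067
centre [0.67876271 0.09665358 0.012     ]
```

Call:
arm_command:
  targets:
    - [[0,0,-0.12,0.7,-0.7,-3,1],[0,0,-0.24,1.4,-1.4,-6,1],[0,0,-0.36,2.1,-2.2,-9,1],[0,0,-0.48,2.1,-2.25,-12,1],[0,0,-0.553,2.1,-2.25,-15,1],[0,0,-0.553,2.1,-2.25,-17.2,1],[0,0,-0.553,2.1,-2.25,-17.2,1],[0,0,-0.553,2.1,-2.25,-17.2,1]]

```text
clock: 28.27
tool_pos: [0.6785, 0.0964, 0.1309]
orientation: [180.0, -0.1, -125.0]
force: [0.5, 0.0, 0.8]
opening: 0.0875
```

Call:
arm_command:
  targets:
    - [[0,0,0,0,0,-3.5,1],[0,0,0,0,0,-7,1],[0,0,0,0,0,-9,1],[0,0,0,0,0,-10,1],[0,0,0,0,0,-10.3,1],[0,0,0,0,0,-10.3,1],[0,0,0,0,0,-10.3,1]]

```text
clock: 28.85
tool_pos: [0.6808, 0.0975, 0.0305]
orientation: [-179.9, 0.2, -125.0]
force: [0.1, -0.8, 1.2]
opening: 0.0878
```

Call:
arm_command:
  targets:
    - [[0,0,0,0,0,-0.15,0],[0,0,0,0,0,-0.15,0],[0,0,0,0,0,-0.15,0],[0,0,0,0,0,-0.15,0],[0,0,0,0,0,-0.15,0],[0,0,0,0,0,-0.15,0],[0,0,0,0,0,-0.15,0],[0,0,0,0,0,-0.15,0]]

```text
clock: 29.52
tool_pos: [0.6791, 0.097, 0.0265]
orientation: [180.0, -0.0, -125.0]
force: [-1.6, -0.2, 1.0]
opening: 0.0437
```

Call:
arm_command:
  targets:
    - [[0,0,0,0,0,0,0],[0,0,0,0,0,0,0]]

```text
clock: 29.68
tool_pos: [0.6791, 0.097, 0.0265]
orientation: [180.0, -0.0, -125.0]
force: [0.3, -0.0, 1.0]
opening: 0.0438
```

Call:
arm_command:
  targets:
    - [[0,0,0,0,0,3,0],[0,0,0,0,0,7,0],[0,0,0.12,0,0,11,0],[0,0,0.24,-2,0.3,14,0],[0,0,0.36,-5,0.6,15.5,0],[0,0,0.48,-8.5,1,15.5,0],[0,0,0.553,-12,1.4,15.5,0],[0,0,0.553,-15.5,1.9,15.5,0]]

```text
clock: 30.35
tool_pos: [0.5222, 0.1157, 0.1811]
orientation: [180.0, 0.0, -93.1]
force: [-0.2, 1.4, -2.3]
opening: 0.0439
```

Call:
arm_command:
  targets:
    - [[0,0,0,-2.5,0.4,0,0],[0,0,0,-3.5,0.55,0,0],[0,0,0,-3.8,0.57,0,0],[0,0,0,-3.8,0.57,-2,0],[0,0,0,-3.8,0.57,-5,0],[0,0,0,-3.8,0.57,-8,0],[0,0,0,-3.8,0.57,-10,0],[0,0,0,-3.8,0.57,-11,0]]

```text
clock: 31.02
tool_pos: [0.4864, 0.1223, 0.0697]
orientation: [179.9, -0.0, -93.3]
force: [-12.6, 14.0, 24.5]
opening: 0.0439
```

Call:
arm_command:
  targets:
    - [[0,0,0,0,0,0,0],[0,0,0,0,0,0,0],[0,0,0,0,0,0,0]]

```text
clock: 31.27
tool_pos: [0.4868, 0.1218, 0.0715]
orientation: [-180.0, -0.0, -93.3]
force: [-0.1, -0.5, -2.0]
opening: 0.0437
```

A force spike appeared on the way down, so the new motor may have touched its neighbour. I'll back off and check the placed motors.

Call:
arm_command:
  targets:
    - [[0,0,0,0,0,2,0],[0,0,0,0,0,5,0],[0,0,0,0,0,8,0],[0,0,0,0,3,10,0],[0,0,0,0,6,12,0],[0,0,0,0,9,12,0],[0,0,0,0,10,12,0],[0,0,0,0,10,12,0]]

```text
clock: 31.93
tool_pos: [0.4866, 0.2239, 0.1921]
orientation: [-179.9, 0.1, -93.2]
force: [0.8, -1.0, -3.1]
opening: 0.0437
```

```bash
sed -i 's/def stub(m,im,p,rad=40):/def stub(m,im,p,rad=40,Z=.086):/; s/y0),.086,True/y0),Z,True/' h.py; python3 -c "
from h import *
m,im=wsnap('w8')
for p in [(.4797,.0069,.121),(.483,.0643,.121)]: print(p,fproj(m,p).round(),stub(m,im,p,60,.121))
c=im[0:240,200:520]; cv2.imwrite('pics/c11.png',cv2.resize(c,(800,600),interpolation=2))"
```

```text
w8 31.9333 [0.4866 0.2239 0.1921] [-1.7994e+02  7.0000e-02 -9.3220e+01] [ 0.8 -1.  -3.1] 0.04371483776158547
(0.4797, 0.0069, 0.121) [314. -68.] []
(0.483, 0.0643, 0.121) [313.   7.] []
```

View pics/c11.png

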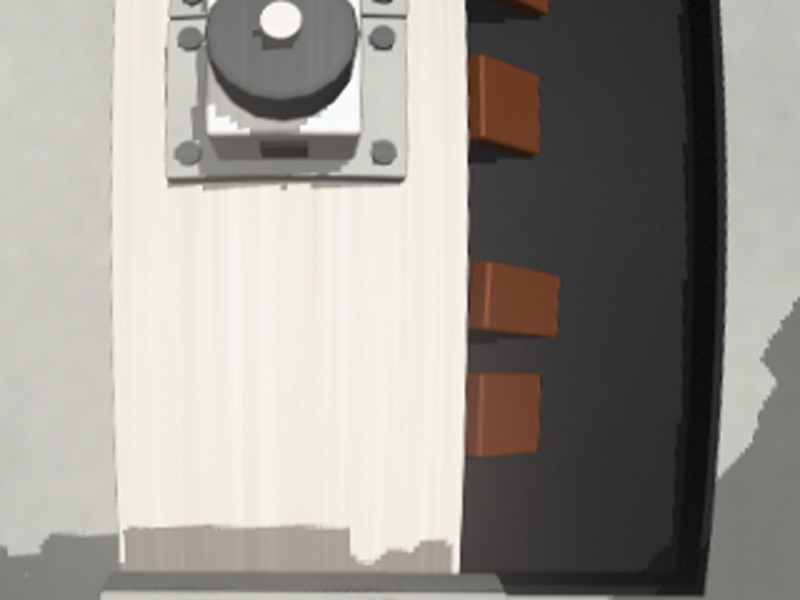

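Both placed motors stand square with no disturbance: stub at (281,20) as predicted, rear foot edge at row 180. All the flakes lean inside the tray. I'll compute the exact rear edge.

```bash
python3 - <<'E'
from h import *
m,im=wload('w8'); f=lambda q:(q[0]/2.5+200-.3,q[1]/2.5-.3)
a,b=[onz(m,f(q),.048,True) for q in [(167,178),(406,178)]]; print(a,b,np.linalg.norm(a-b),np.degrees(np.arctan2((a-b)[1],(a-b)[0])))
c=(a+b)/2; O=np.array([.4752,-.071]); d=c[:2]-O; print('rear edge rig x,y',d@[.9983,-.0576],d@[.0576,.9983]); print(onz(m,f((281,20)),.122,True))
# held motor: bed edges at y~.17 for centre check
e1,e2=[onz(m,f(q),.036,True) for q in [(112,300),(467,300)]]; print(e1,e2,((e1+e2)/2)[:2]-O)
E
```

```text
[0.52362009 0.0903552  0.048     ] [0.44701918 0.09511743 0.048     ] 0.07674879884290078 -3.5574699426965335
rear edge rig x,y 0.0006712207150096654 0.16404085383826716
[0.48372454 0.06487459 0.122     ]
[0.546559   0.12843432 0.036     ] [0.42714301 0.1355689  0.036     ] [0.01165101 0.20300161]
```

Call:
arm_command:
  targets:
    - [[0,0,0,0,-3,0,0],[0,0,0,0,-6,0,0],[0,0,0,0,-8.5,0,0],[0,0,0,-0.03,-9.86,0,0],[0,0,0,-0.03,-9.86,-2,0],[0,0,0,-0.03,-9.86,-5,0],[0,0,0,-0.03,-9.86,-8,0],[0,0,0,-0.03,-9.86,-10,0]]

```text
clock: 32.65
tool_pos: [0.4847, 0.1215, 0.0893]
orientation: [179.9, -0.0, -93.4]
force: [-0.6, 0.1, -3.4]
opening: 0.044
```

Call:
arm_command:
  targets:
    - [[0,0,0,0,0,0,0],[0,0,0,0,0,-0.7,0],[0,0,0,0,0,-1.4,0],[0,0,0,0,0,-2,0],[0,0,0,0,0,-2.4,0],[0,0,0,0,0,-2.4,0]]

```text
clock: 33.15
tool_pos: [0.4865, 0.124, 0.0682]
orientation: [-179.9, 0.1, -93.3]
force: [0.3, 0.9, -1.9]
opening: 0.0436
```

Call:
arm_command:
  targets:
    - [[0,0,0,0,0,-0.2,0],[0,0,0,0,0,-0.4,0],[0,0,0,0,0,-0.5,0],[0,0,0,0,0,-0.5,0],[0,0,0,0,0,-0.5,0]]

```text
clock: 33.57
tool_pos: [0.4872, 0.1256, 0.0647]
orientation: [-179.8, 0.2, -93.3]
force: [-8.8, 8.9, 14.1]
opening: 0.044
```

Call:
arm_command:
  targets:
    - [[0,0,0,0,0,0,1],[0,0,0,0,0,0,1],[0,0,0,0,0,0,1],[0,0,0,0,0,0,1],[0,0,0,0,0,0,1],[0,0,0,0,0,0,1],[0,0,0,0,0,0,1],[0,0,0,0,0,2,1]]

```text
clock: 34.23
tool_pos: [0.4838, 0.1219, 0.0796]
orientation: [179.7, -0.2, -93.4]
force: [0.4, -0.1, -0.4]
opening: 0.0865
```

Call:
arm_command:
  targets:
    - [[0,0,0,0,0,4,1],[0,0,0,0,0,8,1],[0,0,0,3,-1,12,1],[0,0,0,6,-2,15,1],[0,0,0,9,-3,18,1],[0,0,0,12,-4,20,1],[0,0,0,15,-5,22,1],[0,0,0,17.5,-6,22,1]]

```text
clock: 34.9
tool_pos: [0.6643, 0.0623, 0.3077]
orientation: [-179.6, 0.1, -93.3]
force: [0.2, 1.5, 1.9]
opening: 0.0873
```

Call:
arm_command:
  targets:
    - [[0,0,0,0,0,0,1],[0,0,0,0,0,0,1],[0,0,0,0,0,0,1]]

```text
clock: 35.15
tool_pos: [0.6605, 0.0629, 0.3014]
orientation: [179.9, -0.0, -93.4]
force: [0.0, 0.3, 0.7]
opening: 0.0875
```

```bash
python3 -c "
from h import *
m,im=wsnap('w9')
p=(.685,-.0677,.086);print(p,fproj(m,p).round(),stub(m,im,p,60))"
```

```text
w9 35.15 [0.6605 0.0629 0.3014] [ 1.7989e+02 -3.0000e-02 -9.3360e+01] [0.  0.3 0.7] 0.08750257024722383
(0.685, -0.0677, 0.086) [289.  85.] [array([ 0.6846, -0.0676,  0.086 ])]
```

Call:
arm_command:
  targets:
    - [[0,0,-0.12,0.8,-3,-3,1],[0,0,-0.24,1.6,-6,-6,1],[0,0,-0.36,2.4,-9,-9,1],[0,0,-0.48,2.4,-12,-12,1],[0,0,-0.54,2.4,-13.05,-15,1],[0,0,-0.54,2.4,-13.05,-17.1,1],[0,0,-0.54,2.4,-13.05,-17.1,1],[0,0,-0.54,2.4,-13.05,-17.1,1]]

```text
clock: 35.87
tool_pos: [0.684, -0.0671, 0.1313]
orientation: [179.9, -0.1, -124.2]
force: [0.4, 0.1, 1.5]
opening: 0.0873
```

Call:
arm_command:
  targets:
    - [[0,0,0,0,0,-3.5,1],[0,0,0,0,0,-7,1],[0,0,0,0,0,-9,1],[0,0,0,0,0,-10,1],[0,0,0,0,0,-10.4,1],[0,0,0,0,0,-10.4,1],[0,0,0,0,0,-10.4,1],[0,0,0,0,0,-10.4,1]]

```text
clock: 36.53
tool_pos: [0.6864, -0.067, 0.0299]
orientation: [-179.8, 0.1, -124.2]
force: [-0.1, -0.1, 0.3]
opening: 0.0875
```

Call:
arm_command:
  targets:
    - [[0,0,0,0,0,0,0],[0,0,0,0,0,0,0],[0,0,0,0,0,0,0],[0,0,0,0,0,0,0],[0,0,0,0,0,0,0],[0,0,0,0,0,0,0],[0,0,0,0,0,0,0],[0,0,0,0,0,0,0]]

```text
clock: 37.2
tool_pos: [0.6847, -0.0673, 0.0274]
orientation: [180.0, -0.0, -124.3]
force: [-0.9, 0.4, 0.3]
opening: 0.0437
```

Call:
arm_command:
  targets:
    - [[0,0,0,0,0,0,0],[0,0,0,0,0,0,0]]

```text
clock: 37.37
tool_pos: [0.6847, -0.0674, 0.0274]
orientation: [180.0, -0.0, -124.3]
force: [-0.9, -0.2, 0.4]
opening: 0.044
```

Call:
arm_command:
  targets:
    - [[0,0,0,0,0,3,0],[0,0,0,0,0,7,0],[0,0,0.12,0,0,11,0],[0,0,0.24,-1,2,14,0],[0,0,0.36,-3,5,16.2,0],[0,0,0.48,-5,8.4,16.2,0],[0,0,0.54,-7,11.8,16.2,0],[0,0,0.54,-9,15.2,16.2,0]]

```text
clock: 38.03
tool_pos: [0.5934, 0.0857, 0.1894]
orientation: [180.0, 0.0, -93.2]
force: [0.6, 1.1, -4.2]
opening: 0.0436
```

Call:
arm_command:
  targets:
    - [[0,0,0,-2,3.5,0,0],[0,0,0,-4,7,0,0],[0,0,0,-6,10.5,0,0],[0,0,0,-8,14,0,0],[0,0,0,-10,17.5,0,0],[0,0,0,-10.5,20.5,0,0],[0,0,0,-10.5,20.5,0,0],[0,0,0,-10.5,20.5,0,0]]

```text
clock: 38.7
tool_pos: [0.4888, 0.2911, 0.1889]
orientation: [179.9, -0.0, -93.2]
force: [0.0, 0.2, -2.9]
opening: 0.0441
```

```bash
python3 -c "
from h import *
m,im=wsnap('w10')
p=(.4864,.1232,.122);print(fproj(m,p))
for q in [(.5244,.1490,.048),(.4466,.1535,.048)]: print(fproj(m,q))
c=im[0:240,200:520]; cv2.imwrite('pics/c12.png',cv2.resize(c,(800,600),interpolation=2))"
```

```text
w10 38.7 [0.4888 0.2911 0.1889] [ 1.7995e+02 -3.0000e-02 -9.3160e+01] [ 0.   0.2 -2.9] 0.04407977398466356
[310.54233115  -6.29889932]
[267.0305714   60.26178599]
[364.97634286  60.09474106]
```

View pics/c12.png

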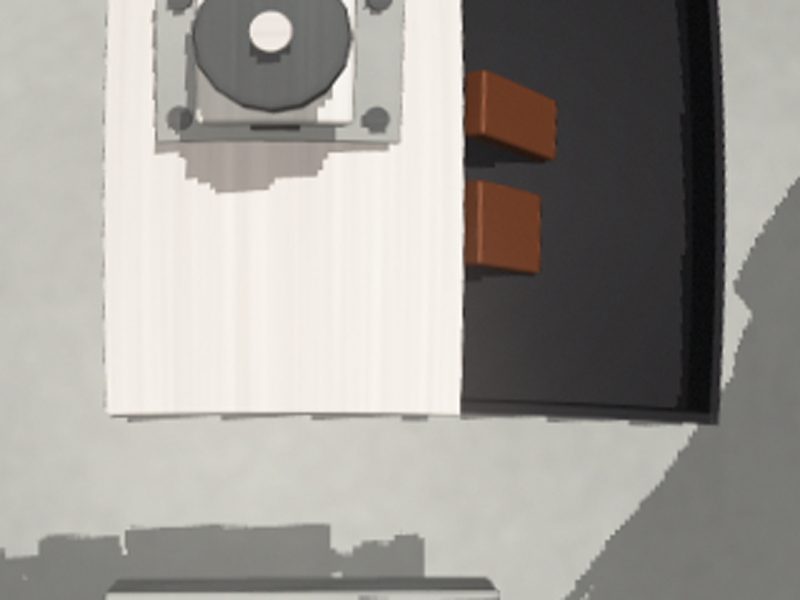

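The third motor's stub sits 19 px lower than predicted (270,32), while its rear edge is near prediction. It may be tilted onto the neighbour's foot, so I'll check with the side and scene cameras.

```bash
python3 - <<'E'
from h import *
m,im=wload('w10'); f=lambda q:(q[0]/2.5+200-.3,q[1]/2.5-.3)
O=np.array([.4752,-.071]); rig=lambda p:((p[:2]-O)@np.array([[.9983,.0576],[-.0576,.9983]])).round(4)
for z in (.048,.05):print('rear',[rig(onz(m,f(q),z,True)) for q in [(156,141),(401,142)]])
print('holes z48',[rig(onz(m,f(q),.048,True)) for q in [(180,118),(376,118)]])
print('stub if 122',rig(onz(m,f((270,32)),.122,True)))
S,s=snap('scene','scene5.png'); D,d=snap('side','side5.png')
for n,p in [('slot1',(.4797,.0069,.122)),('slot2',(.4835,.0646,.122)),('slot3',(.4864,.1232,.122))]: print(n,'scene',proj(S,p).round(1),'side',proj(D,p).round(1))
a=s[170:250,310:410]; b=d[190:290,290:390]
cv2.imwrite('pics/c13.png',np.hstack([cv2.resize(a,(400,320),interpolation=2),cv2.resize(b,(320,320),interpolation=2)]))
for n,mm,im2 in (('scene',S,s),('side',D,d)):
    g=cv2.cvtColor(im2,6)
    for p in [(.4797,.0069,.122),(.4835,.0646,.122),(.4864,.1232,.122)]:
        c=proj(mm,p); x0,y0=(c-14).astype(int); w=g[y0:y0+28,x0:x0+28]; dk=((w<125)*255).astype(np.uint8)
        cs,h=cv2.findContours(dk,cv2.RETR_CCOMP,1)
        print(n,[(((cv2.boundingRect(k)[0]+cv2.boundingRect(k)[2]/2)+x0),(cv2.boundingRect(k)[1]+cv2.boundingRect(k)[3]/2)+y0,cv2.contourArea(k)) for i,k in enumerate(cs) if h[0][i][3]>=0 and cv2.contourArea(k)>3])
E
```

```text
rear [array([0.0405, 0.2187]), array([-0.0376,  0.2196])]
rear [array([0.0402, 0.2192]), array([-0.0374,  0.22  ])]
holes z48 [array([0.0328, 0.2112]), array([-0.0296,  0.2117])]
stub if 122 [0.0016 0.2075]
slot1 scene [329.6 202.1] side [339.7 227.7]
slot2 scene [354.5 195.4] side [331.  241.7]
slot3 scene [378.6 188.5] side [321.9 257. ]
scene [(np.float64(331.0), np.float64(201.5), 15.0)]
scene [(np.float64(355.0), np.float64(195.5), 14.0)]
scene [(np.float64(385.0), np.float64(185.5), 11.0)]
side [(np.float64(328.5), np.float64(233.0), 4.0), (np.float64(351.0), np.float64(231.5), 4.0)]
side [(np.float64(328.5), np.float64(233.0), 4.0), (np.float64(323.5), np.float64(232.0), 4.0)]
side [(np.float64(326.0), np.float64(254.0), 7.0), (np.float64(321.0), np.float64(255.0), 16.5)]
```

Call:
arm_command:
  targets:
    - [[0,0,0,0.1,-3,0,0],[0,0,0,0.15,-6,0,0],[0,0,0,0.15,-8.5,0,0],[0,0,0,0.15,-9.4,0,0],[0,0,0,0.15,-9.4,-2,0],[0,0,0,0.15,-9.4,-5,0],[0,0,0,0.15,-9.4,-8,0],[0,0,0,0.15,-9.4,-10,0]]

```text
clock: 39.52
tool_pos: [0.4907, 0.1938, 0.0874]
orientation: [179.9, -0.0, -93.5]
force: [-0.7, 0.2, -3.7]
opening: 0.0442
```

Call:
arm_command:
  targets:
    - [[0,0,0,0,0,-0.5,0],[0,0,0,0,0,-1,0],[0,0,0,0,0,-1.4,0],[0,0,0,0,0,-1.8,0],[0,0,0,0,0,-2,0],[0,0,0,0,0,-2,0],[0,0,0,0,0,-2,0]]

```text
clock: 40.1
tool_pos: [0.4917, 0.1959, 0.0701]
orientation: [-180.0, 0.0, -93.3]
force: [0.0, -0.0, -3.8]
opening: 0.0435
```

Call:
arm_command:
  targets:
    - [[0,0,0,-0.1,0,-0.2,0],[0,0,0,-0.1,0,-0.4,0],[0,0,0,-0.1,0,-0.55,0],[0,0,0,-0.1,0,-0.65,0],[0,0,0,-0.1,0,-0.65,0],[0,0,0,-0.1,0,-0.65,0]]

```text
clock: 40.6
tool_pos: [0.4903, 0.1957, 0.0633]
orientation: [180.0, -0.0, -93.3]
force: [-2.3, -0.0, 3.6]
opening: 0.0441
```

Call:
arm_command:
  targets:
    - [[0,0,0,0,0,0,1],[0,0,0,0,0,0,1],[0,0,0,0,0,0,1],[0,0,0,0,0,0,1],[0,0,0,0,0,0,1],[0,0,0,0,0,0,1],[0,0,0,0,0,0,1],[0,0,0,0,0,2,1]]

```text
clock: 41.27
tool_pos: [0.4884, 0.1942, 0.0801]
orientation: [179.7, -0.2, -93.4]
force: [0.1, -0.3, 0.1]
opening: 0.0866
```

Call:
arm_command:
  targets:
    - [[0,0,0,0,0,4,1],[0,0,0,0,0,7,1],[0,0,0,0,0,9,1],[0,0,0,0,0,9,1],[0,0,0,0,0,9,1]]

```text
clock: 41.68
tool_pos: [0.4909, 0.1961, 0.1743]
orientation: [-179.9, 0.1, -93.3]
force: [0.4, -0.1, -1.2]
opening: 0.0876
```

```bash
python3 - <<'E'
from h import *
m,_=wload('w10');S=ctrl.camera_model('scene');D=ctrl.camera_model('side')
O=np.array([.4752,-.071]); rig=lambda p:((p[:2]-O)@np.array([[.9983,.0576],[-.0576,.9983]])).round(4)
p,e=tri([ray(m,(307.7,12.5),True),ray(S,(385,185.5))]); print(p,e,rig(p))
o=ctrl.get_obs(); print(o['tool_pos'],rig(o['tool_pos']))
E
```

```text
[0.48863912 0.13765392 0.12666563] [np.float64(0.00011318475564350322), np.float64(0.00011318475564351837)] [0.0014 0.2091]
[0.49085689 0.19613547 0.17429862] [2.000e-04 2.676e-01]
```

Call:
arm_command:
  targets:
    - [[0,0,0,-0.2,-3,0,1],[0,0,0,-0.3,-5.5,0,1],[0,0,0,-0.3,-6.6,0,1],[0,0,0,-0.3,-6.6,-3,1],[0,0,0,-0.3,-6.6,-6,1],[0,0,0,-0.3,-6.6,-9,1],[0,0,0,-0.3,-6.6,-10.3,1],[0,0,0,-0.3,-6.6,-10.75,1]]

```text
clock: 42.35
tool_pos: [0.4853, 0.1282, 0.062]
orientation: [179.7, -0.2, -93.4]
force: [-0.1, -0.1, 0.7]
opening: 0.0875
```

Call:
arm_command:
  targets:
    - [[0,0,0,0,0,0,1],[0,0,0,0,0,0,0],[0,0,0,0,0,0,0],[0,0,0,0,0,0,0],[0,0,0,0,0,0,0],[0,0,0,0,0,0,0],[0,0,0,0,0,0,0],[0,0,0,0,0,0,0]]

```text
clock: 43.02
tool_pos: [0.4875, 0.1297, 0.0658]
orientation: [-180.0, 0.0, -93.3]
force: [0.1, 0.5, 0.9]
opening: 0.0468
```

Call:
arm_command:
  targets:
    - [[0,0,0,0,0,0,0],[0,0,0,0,0,0,0],[0,0,0,0,0.1,0.1,0],[0,0,0,0.02,0.3,0.1,0],[0,0,0,0.03,0.5,0.1,0],[0,0,0,0.04,0.7,0.1,0],[0,0,0,0.04,0.7,0,0],[0,0,0,0.04,0.7,0,0]]

```text
clock: 43.68
tool_pos: [0.4879, 0.137, 0.0657]
orientation: [-180.0, 0.0, -93.3]
force: [-1.6, 1.0, 1.0]
opening: 0.0439
```

Call:
arm_command:
  targets:
    - [[0,0,0,0,0,0,1],[0,0,0,0,0,0,1],[0,0,0,0,0,0,1],[0,0,0,0,0,0,1],[0,0,0,0,0,0,1],[0,0,0,0,0,0,1],[0,0,0,0,0,0,1],[0,0,0,0,0,2,1]]

```text
clock: 44.35
tool_pos: [0.4857, 0.1354, 0.0827]
orientation: [179.7, -0.2, -93.4]
force: [-0.2, 0.0, -0.8]
opening: 0.0863
```

Call:
arm_command:
  targets:
    - [[0,0,0,0,0,4,1],[0,0,0,0,0,8,1],[0,0,0,0,0,12,1],[0,0,0,0,3,16,1],[0,0,0,0,7,20,1],[0,0,0,0,11,23,1],[0,0,0,0,15,25,1],[0,0,0,0,18.5,25,1]]

```text
clock: 45.02
tool_pos: [0.4883, 0.2992, 0.333]
orientation: [-179.8, 0.2, -93.4]
force: [1.0, -0.4, -0.0]
opening: 0.0876
```

Call:
arm_command:
  targets:
    - [[0,0,0,0,0,0,1],[0,0,0,0,0,0,1],[0,0,0,0,0,0,1]]

```text
clock: 45.27
tool_pos: [0.4874, 0.298, 0.3282]
orientation: [179.9, -0.0, -93.3]
force: [-0.5, -0.6, -0.2]
opening: 0.0879
```

```bash
cat >> h.py <<'E'
O=np.array([.4752,-.071]); rig=lambda p:((np.array(p)[:2]-O)@np.array([[.9983,.0576],[-.0576,.9983]])).round(4)
def holes(im,c,rad=14,th=125):
    """centroids of bright blobs enclosed by dark near pixel c (perspective cams)"""
    g=cv2.cvtColor(im,6); x0,y0=(np.array(c)-rad).astype(int); w=cv2.resize(g[y0:y0+2*rad,x0:x0+2*rad],None,fx=4,fy=4,interpolation=2)
    cs,h=cv2.findContours(((w<th)*255).astype(np.uint8),cv2.RETR_CCOMP,1); out=[]
    for i,k in enumerate(cs):
        A=cv2.contourArea(k)
        if h[0][i][3]>=0 and 60<A<700:
            M=cv2.moments(k); out.append((np.array([M['m10'],M['m01']])/M['m00']/4+[x0-.375,y0-.375],A/16))
    return out
E
python3 - <<'E'
from h import *
m,im=wsnap('w11'); S,s=snap('scene','scene6.png')
for n,y in [('s1',.078),('s2',.136),('s3',.197),('s4',.2675)]:
    p=np.r_[O+y*np.array([.0576,.9983]),.122]; print(n,proj(S,p).round(1),'scene',[(a.round(1).tolist(),b) for a,b in holes(s,proj(S,p))],'wr',fproj(m,p).round(1),stub(m,im,p,30,.122),[rig(q) for q in stub(m,im,p,30,.122)])
E
```

```text
w11 45.2667 [0.4874 0.298  0.3282] [ 1.7995e+02 -5.0000e-02 -9.3280e+01] [-0.5 -0.6 -0.2] 0.0879145590224004
s1 [329.6 202.1] scene [([330.1, 201.2], 10.28125)] wr [312.4 -60.7] [array([0.4854, 0.1055, 0.122 ])] [array([0.    , 0.1768])]
s2 [354.4 195.3] scene [([354.5, 194.6], 11.1875)] wr [312.1 -13.9] [array([0.4854, 0.1055, 0.122 ])] [array([0.    , 0.1768])]
s3 [379.6 188.3] scene [([389.4, 196.8], 7.5625), ([379.6, 187.6], 10.90625)] wr [311.9  41.5] [array([0.4854, 0.1055, 0.122 ])] [array([0.    , 0.1768])]
s4 [407.7 180.5] scene [([406.9, 179.8], 10.0625)] wr [311.9 111.1] [] []
```

```bash
python3 - <<'E'
from h import *
m,im=wload('w11'); g=cv2.cvtColor(im,6)[0:270,270:360]
for th in (100,110,125,140):
    cs,h=cv2.findContours(((g<th)*255).astype(np.uint8),cv2.RETR_CCOMP,1)
    o=[]
    for i,k in enumerate(cs):
        A=cv2.contourArea(k)
        if h[0][i][3]>=0 and 20<A<400: M=cv2.moments(k); c=(M['m10']/M['m00']+270,M['m01']/M['m00']); o.append((np.round(c,1).tolist(),A,rig(onz(m,c,.122,True)).tolist()))
    print(th,o)
p,e=tri([ray(m,(311.9,0),True)]*1+[ray(ctrl.camera_model('scene'),(379.6,187.6))]); print(p)
c=cv2.HoughCircles(cv2.medianBlur(cv2.cvtColor(im,6)[:270,230:400],3),cv2.HOUGH_GRADIENT,1,30,param1=80,param2=16,minRadius=16,maxRadius=34); print(None if c is None else (c[0]+[230,0,0]).round(1).tolist())
E
```

```text
100 []
110 []
125 [([299.0, 44.4], 185.5, [0.0126, 0.1999])]
140 [([293.2, 230.1], 246.0, [0.0195, 0.3864]), ([298.5, 218.0], 42.0, [0.0139, 0.3738]), ([277.3, 217.8], 47.0, [0.0353, 0.3735]), ([311.3, 109.9], 117.0, [0.0005, 0.2663]), ([293.1, 77.3], 22.5, [0.0181, 0.2335]), ([310.9, 41.1], 107.0, [0.001, 0.1966])]
[0.4949703  0.10137682 0.14548092]
[[310.5, 49.5, 33.4], [316.5, 121.5, 31.1]]
```

Scene and wrist agree: all four stand flat on the centre line at rig y ≈ 0.0785, 0.136, 0.197 and 0.266. I'll push with shut fingers low on the foot plate, tool leaned back 20° so the body clears the last motor.

Call:
arm_command:
  targets:
    - [[-0.1,0.006,0,0,0,-3,0],[-0.2,0.012,0,0.2,-0.5,-6,0],[-0.3,0.017,0,0.4,-1,-9,0],[-0.348,0.02,0,0.6,-1.5,-12,0],[-0.348,0.02,0,0.7,-1.5,-15,0],[-0.348,0.02,0,0.7,-1.5,-18,0],[-0.348,0.02,0,0.7,-1.5,-21,0],[-0.348,0.02,0,0.7,-1.5,-23,0]]

```text
clock: 46.03
tool_pos: [0.494, 0.2808, 0.0959]
orientation: [179.9, -20.1, -93.4]
force: [-0.8, -0.0, 0.9]
opening: 0.0399
```

Call:
arm_command:
  targets:
    - [[0,0,0,0,0,0,0],[0,0,0,0,0,0,0],[0,0,0,0,0,0,0],[0,0,0,0,0,0,0],[0,0,0,0,0,0,0]]

```text
clock: 46.45
tool_pos: [0.4954, 0.2836, 0.1005]
orientation: [-179.9, -19.8, -93.4]
force: [-0.1, 0.1, 0.4]
opening: 0.0067
```

Call:
arm_command:
  targets:
    - [[0,0,0,0,0,-2.5,0],[0,0,0,0,0,-4.5,0],[0,0,0,0,0,-5.5,0],[0,0,0,0,0,-5.9,0],[0,0,0,0,0,-5.9,0],[0,0,0,0,0,-5.9,0],[0,0,0,0,0,-5.9,0]]

```text
clock: 47.03
tool_pos: [0.4953, 0.2837, 0.041]
orientation: [-179.9, -19.9, -93.3]
force: [1.3, -0.5, -0.8]
opening: 0.0004
```

Call:
arm_command:
  targets:
    - [[0,0,0,-0.06,-1,0,0],[0,0,0,-0.12,-2,0,0],[0,0,0,-0.17,-3,0,0],[0,0,0,-0.23,-4,0,0],[0,0,0,-0.26,-4.6,0,0],[0,0,0,-0.3,-5.2,0,0],[0,0,0,-0.33,-5.8,0,0],[0,0,0,-0.37,-6.4,0,0]]

```text
clock: 47.7
tool_pos: [0.4916, 0.2193, 0.0401]
orientation: [-179.9, -19.9, -93.3]
force: [0.4, 2.6, 1.0]
opening: 0.0004
```

Call:
arm_command:
  targets:
    - [[0,0,0,-0.03,-0.5,0,0],[0,0,0,-0.06,-1,0,0],[0,0,0,-0.06,-1,0,0],[0,0,0,-0.06,-1,0,0]]

```text
clock: 48.03
tool_pos: [0.4912, 0.2097, 0.0401]
orientation: [-179.9, -19.9, -93.3]
force: [2.5, 4.9, 0.7]
opening: 0.0001
```

```bash
python3 - <<'E'
from h import *
o=ctrl.get_obs(); t=o['tool_pos']; print(o['clock'],t,rig(t),o['force'])
S,s=snap('scene','scene7.png')
for y in [.078,.135,.192,.25]:
    p=np.r_[O+y*np.array([.0576,.9983]),.122]; print(y,proj(S,p).round(1),[(a.round(1).tolist(),rig(onz(S,a+[0,.7],.122)).tolist()) for a,b in holes(s,proj(S,p))])
E
```

```text
48.0333 [0.4911811  0.20971578 0.04011974] [-2.000e-04  2.812e-01] [2.48943313 4.89063087 0.70301192]
0.078 [329.6 202.1] [([328.9, 201.5], [-0.0003, 0.0764])]
0.135 [354.  195.4] [([352.9, 195.1], [0.0004, 0.1322])]
0.192 [377.6 188.8] [([376.2, 188.7], [0.0005, 0.1883])]
0.25 [400.9 182.4] [([398.6, 182.3], [-0.0, 0.2443])]
```

The row is compact: 56 mm pitch, all on the centre line, and still in front of the flare. Now the steady push.

Call:
arm_command:
  targets:
    - [[0,0,0,-0.04,-0.7,0,0],[0,0,0,-0.08,-1.4,0,0],[0,0,0,-0.12,-2.1,0,0],[0,0,0,-0.16,-2.8,0,0],[0,0,0,-0.2,-3.5,0,0],[0,0,0,-0.24,-4.2,0,0],[0,0,0,-0.28,-4.9,0,0],[0,0,0,-0.32,-5.6,0,0]]

```text
clock: 48.75
tool_pos: [0.4884, 0.1549, 0.0401]
orientation: [-179.9, -19.8, -93.3]
force: [0.6, 9.0, 1.3]
opening: 0.0005
```

Call:
arm_command:
  targets:
    - [[0,0,0,-0.04,-0.7,0,0],[0,0,0,-0.08,-1.4,0,0],[0,0,0,-0.12,-2.1,0,0],[0,0,0,-0.16,-2.8,0,0]]

```text
clock: 49.08
tool_pos: [0.4868, 0.1268, 0.0401]
orientation: [-179.9, -19.8, -93.3]
force: [0.9, 8.5, 1.5]
opening: 0.0005
```

```bash
cat >> h.py <<'E'
def rowcheck(f):
    o=ctrl.get_obs(); t=o['tool_pos']; y=rig(t)[1]-.0369; print(o['clock'],t.round(4),rig(t),o['force'].round(1))
    S,s=snap('scene',f)
    for k in range(4):
        p=np.r_[O+(y-.056*k)*np.array([.0576,.9983]),.122]; print(round(y-.056*k,4),[rig(onz(S,a+[0,.7],.122)).tolist() for a,b in holes(s,proj(S,p))])
E
python3 -c "
from h import *
rowcheck('scene8.png')"
```

```text
49.0833 [0.4868 0.1268 0.0401] [0.0002 0.1982] [0.9 8.5 1.5]
0.1613 [[0.0007, 0.1622]]
0.1053 [[0.0014, 0.1061]]
0.0493 [[0.0015, 0.0502]]
-0.0067 [[0.0012, -0.0056]]
```

The row is still straight and the first motor is inside the channel, with a steady 8.5 N. Continuing.

Call:
arm_command:
  targets:
    - [[0,0,0,-0.04,-0.7,0,0],[0,0,0,-0.08,-1.4,0,0],[0,0,0,-0.12,-2.1,0,0],[0,0,0,-0.16,-2.8,0,0],[0,0,0,-0.2,-3.5,0,0],[0,0,0,-0.24,-4.2,0,0],[0,0,0,-0.28,-4.9,0,0],[0,0,0,-0.32,-5.6,0,0]]

```text
clock: 49.8
tool_pos: [0.4836, 0.0706, 0.0401]
orientation: [-179.9, -19.8, -93.3]
force: [0.8, 9.3, 2.1]
opening: 0.0
```

Call:
arm_command:
  targets:
    - [[0,0,0,-0.04,-0.7,0,0],[0,0,0,-0.08,-1.4,0,0],[0,0,0,-0.12,-2.1,0,0],[0,0,0,-0.16,-2.8,0,0],[0,0,0,-0.2,-3.5,0,0],[0,0,0,-0.24,-4.2,0,0],[0,0,0,-0.28,-4.9,0,0],[0,0,0,-0.32,-5.6,0,0]]

```text
clock: 50.47
tool_pos: [0.4805, 0.0144, 0.0401]
orientation: [-179.9, -19.9, -93.3]
force: [0.9, 9.3, 1.2]
opening: 0.0004
```

```bash
python3 -c "
from h import *
rowcheck('scene9.png')"
```

```text
50.4667 [0.4805 0.0144 0.0401] [0.0004 0.0855] [0.9 9.3 1.2]
0.0486 [[0.001, 0.0497]]
-0.0074 [[0.0019, -0.0063]]
-0.0634 [[0.002, -0.0623]]
-0.1194 [[0.0016, -0.1182]]
```

Call:
arm_command:
  targets:
    - [[0,0,0,-0.04,-0.7,0,0],[0,0,0,-0.08,-1.4,0,0],[0,0,0,-0.12,-2.1,0,0],[0,0,0,-0.16,-2.8,0,0],[0,0,0,-0.2,-3.5,0,0],[0,0,0,-0.24,-4.2,0,0],[0,0,0,-0.28,-4.9,0,0],[0,0,0,-0.32,-5.6,0,0]]

```text
clock: 51.18
tool_pos: [0.4771, -0.0419, 0.04]
orientation: [-179.9, -19.9, -93.3]
force: [0.2, 9.4, 1.4]
opening: 0.0002
```

Call:
arm_command:
  targets:
    - [[0,0,0,-0.04,-0.7,0,0],[0,0,0,-0.08,-1.3,0,0],[0,0,0,-0.11,-1.8,0,0],[0,0,0,-0.13,-2.2,0,0],[0,0,0,-0.14,-2.4,0,0],[0,0,0,-0.15,-2.55,0,0]]

```text
clock: 51.68
tool_pos: [0.4755, -0.0675, 0.04]
orientation: [-179.9, -19.9, -93.3]
force: [0.4, 9.9, 1.7]
opening: 0.0005
```

Call:
arm_command:
  targets:
    - [[0,0,0,-0.01,-0.1,0,0],[0,0,0,-0.01,-0.2,0,0],[0,0,0,-0.02,-0.3,0,0],[0,0,0,-0.02,-0.4,0,0]]

```text
clock: 52.02
tool_pos: [0.4754, -0.0713, 0.04]
orientation: [-179.9, -19.9, -93.3]
force: [0.8, 9.9, 2.1]
opening: 0.0006
```

TCP is at rig y ≈ -0.0003, with about 2 mm still expected. I'll creep until the force rises.

Call:
arm_command:
  targets:
    - [[0,0,0,0,-0.05,0,0],[0,0,0,0,-0.1,0,0],[0,0,0,-0.01,-0.15,0,0],[0,0,0,-0.01,-0.15,0,0]]

```text
clock: 52.35
tool_pos: [0.4753, -0.0728, 0.04]
orientation: [-179.9, -19.9, -93.3]
force: [1.1, 7.8, 0.9]
opening: 0.0009
```

Call:
arm_command:
  targets:
    - [[0,0,0,0,-0.05,0,0],[0,0,0,0,-0.1,0,0],[0,0,0,0,-0.1,0,0]]

```text
clock: 52.6
tool_pos: [0.4753, -0.0738, 0.04]
orientation: [-179.9, -19.9, -93.3]
force: [0.2, 8.8, 0.6]
opening: 0.0005
```

Call:
arm_command:
  targets:
    - [[0,0,0,0,-0.05,0,0],[0,0,0,0,-0.1,0,0],[0,0,0,0,-0.1,0,0]]

```text
clock: 52.85
tool_pos: [0.4755, -0.0741, 0.04]
orientation: [-179.9, -19.8, -93.3]
force: [-3.3, 15.6, 4.1]
opening: 0.0001
```

Call:
arm_command:
  targets:
    - [[0,0,0,0,-0.05,0,0],[0,0,0,0,-0.1,0,0],[0,0,0,0,-0.1,0,0]]

```text
clock: 53.1
tool_pos: [0.476, -0.0743, 0.04]
orientation: [-179.8, -19.8, -93.3]
force: [-5.3, 20.3, 6.2]
opening: 0.0007
```

Call:
arm_command:
  targets:
    - [[0,0,0,0,-0.05,0,0],[0,0,0,0,-0.1,0,0],[0,0,0,0,-0.1,0,0]]

```text
clock: 53.35
tool_pos: [0.4764, -0.0744, 0.04]
orientation: [-179.7, -19.7, -93.3]
force: [-8.0, 26.7, 7.7]
opening: 0.0007
```

```bash
python3 -c "
from h import *
rowcheck('scene10.png')"
```

```text
53.35 [ 0.4764 -0.0744  0.04  ] [ 0.0014 -0.0033] [-8.  26.7  7.7]
-0.0402 [[0.002, -0.0396]]
-0.0962 [[0.0026, -0.0955]]
-0.1522 [[0.0024, -0.1513]]
-0.2082 [[0.002, -0.2075]]
```

The force rises at the stop, and the positions match the home places to within 1 mm. Retreating.

Call:
arm_command:
  targets:
    - [[0,0,0,0,0.3,0,0],[0,0,0,0.03,1,0,0],[0,0,0,0.1,3,0,0],[0,0,0,0.2,6,1,0],[0,0,0,0.3,9,4,0],[0,0,0,0.4,11,8,0],[0,0,0,0.4,13,12,0],[0,0,0,0.4,15,16,0]]

```text
clock: 54.07
tool_pos: [0.4765, 0.0678, 0.1922]
orientation: [179.8, -20.1, -93.3]
force: [1.1, 1.2, -1.3]
opening: 0.0004
```

Call:
arm_command:
  targets:
    - [[0.1,0,0,0,2,3,0.3],[0.2,0,0,0,4,6,0.3],[0.3,0,0,0,4,9,0.3],[0.3,0,0,0,4,9,0.3],[0.3,0,0,0,4,9,0.3],[0.3,0,0,0,4,9,0.3],[0.3,0,0,0,4,9,0.3],[0.3,0,0,0,4,9,0.3]]

```text
clock: 54.73
tool_pos: [0.4774, 0.1073, 0.2793]
orientation: [178.8, -3.0, -93.1]
force: [1.1, -0.5, -0.4]
opening: 0.0265
```

```bash
python3 - <<'E'
from h import *
S,s=snap('scene','scene11.png'); D,d=snap('side','side11.png'); print(ctrl.get_obs()['clock'])
for y in [-.039,-.095,-.151,-.207]:
    p=np.r_[O+y*np.array([.0576,.9983]),.122]; print(y,[rig(onz(S,a+[0,.7],.122)).tolist() for a,b in holes(s,proj(S,p))])
cv2.imwrite('pics/c14.png',np.hstack([cv2.resize(s[130:330,160:560],(480,240)),np.zeros((240,320,3),np.uint8)]))
A=cv2.resize(s[130:360,130:530],(800,460))[:300]; B=cv2.resize(d[130:440,190:440],(242,300)); B2=cv2.resize(d[170:300,300:420],(277,300)); B3=cv2.resize(s[150:250,420:530],(281,300))[:,:281]
cv2.imwrite('pics/c14.png',np.vstack([A,np.hstack([B,B2,B3])]))
E
```

```text
54.8333
-0.039 [[0.0018, -0.0394]]
-0.095 [[0.0025, -0.0954]]
-0.151 [[0.0025, -0.1513]]
-0.207 [[0.0022, -0.2073]]
```

View pics/c14.png

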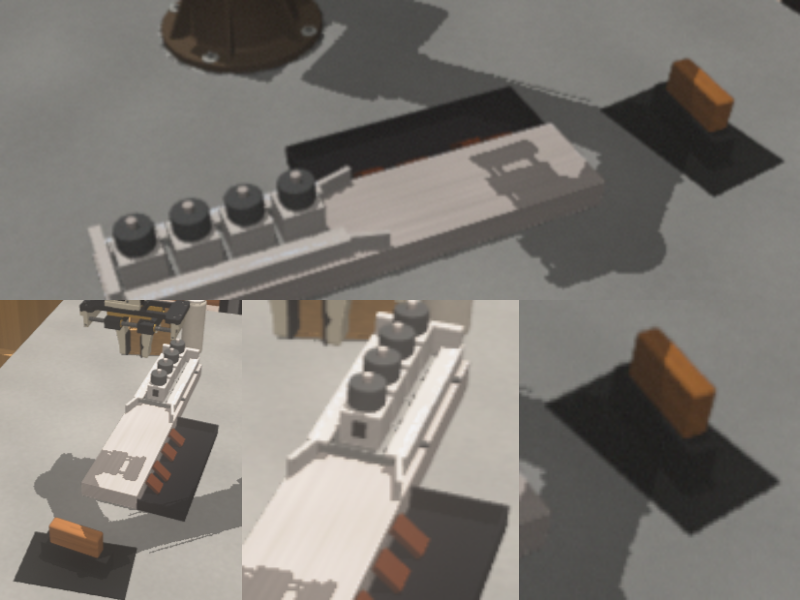

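The final picture shows all four motors upright in a straight row against the stop. The bed is empty, the flakes are in the tray, and the scraper stands on the mat. Handing in.

```bash
python3 -c "
from h import *
print(ctrl.close_job())"
```

```text
the job is handed in; nothing more can be done
None
```

The job is done and handed in at about 55 s of the 210 s allowed. I swept all four flakes into the tray in two strokes and stood the scraper back on its mat. Then I lined up the four gearmotors in front of the channel and pushed them home as one block.

**Last checks:**
- **Motors:** they sit at rig y = -39.4, -95.4, -151.3 and -207.3 mm, against the nominal -39, -95, -151 and -207. All were upright, touching, and about 2 mm off the centre line.
- **End stop:** the push force rose from about 9 N to about 27 N when the first motor met it.
- **Bed and scraper:** the bed is empty and the scraper is upright near the mat's middle.

**What went less than smoothly:**
- **Flakes:** they lean against the tray's bed-side wall rather than lying flat, but they are inside the tray.
- **Knocked motor:** motor1 was shifted about 5 cm during the run, so I measured it again before grasping.
- **Tilted placement:** motor1 first came down tilted with its foot on its neighbour's. I slid it clear, and it stood flat before the push.
- **Row gaps:** the motors stood up to 14 mm apart in front of the channel. The first 2 cm of the push closed the gaps before any motor entered, and I checked the 56 mm pitch then.

The carton and spray can were never approached, but I made no separate final measurement of them.

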